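# Put the polished pyxes away in the double-doored plate cabinet

### The job

Move the ebony crucifix base off the cabinet's glass and stand it upright, wholly on the cork mat; then turn the latch and open the latched door upright, and after it the door it laps over. Lay every pewter pyx from the drying rack flat in an empty pocket of the cabinet, lid (cross) up, with both doors standing open. Then shut both doors fully, the latched one last, turn the latch fast again, see that the base still stands on the mat, and leave everything else where it is.

Things in the scene. Friction and masses are not known exactly. Their poses are not given: they have to be found in the camera images.
- cabinet: low walnut case fixed to the sideboard, 280 (x) x 300 (y) mm, walls 15 mm thick and 62 mm high, open on top under two doors 14 mm thick (outer faces 76 mm up when shut). Hinge lines along x at y = -150 mm (latched door) and +150 mm (lapped), 69 mm up. Inside, a 2 x 2 grid of pockets of 92 mm pitch, floor 34 mm up. Origin: centre of the underside; x away from the robot, y left.
- latched_door (a joint): angle of the right-hand (-y) frosted-glass door, hinged along the cabinet's right side: 0 shut (level), 1.57 upright, stop 1.8; its free edge, at the cabinet's middle, lifts up and over to the right. Stays where it is left (stiff: about 7 N at the handle to lift, 1 to 4 N to lower). A strip on its free edge laps 10 mm over the other door and holds it down: it opens first and shuts last.
- lapped_door (a joint): angle of the left-hand (+y) frosted-glass door, hinged along the cabinet's left side: 0 shut, 1.57 upright, stop 1.8; its free edge lifts up and over to the left. Stays where it is left, like the other.
- latch (a joint): angle of the quarter-turn latch on the latched door: 0 fast (T-grip along the cabinet's x axis, tongue under a keeper in the case), 1.57 free (T-grip along y), turned anticlockwise from above to free it. Frees beyond about 1.3. Light friction (0.06 N m), stays where it is left. The door shuts fully only with the latch free.
- latch_grip (a point): centre of the latch's brass T-grip: a bar 52 mm long (its x axis), 12 mm wide, 20 mm high, its centre 23 mm above the latched door's outer face; carried by that door.
- latched_door_handle (a point): middle of the brass bar handle of the latched door: a round bar 10 mm thick, 100 mm long, parallel to the hinge, its centre line 35 mm off the door's outer face, open underneath; 132 mm from the hinge line along the door. 
- lapped_door_handle (a point): middle of the brass bar handle of the lapped door: a round bar 10 mm thick, 100 mm long, parallel to the hinge, its centre line 35 mm off the door's outer face, open underneath; 112 mm from the hinge line along the door. With both doors shut the two bars are 56 mm apart.
- pocket1 (a point): centre of the floor of the near left pocket of the cabinet (as seen from the robot): 80 mm square, edged by bars 12 mm wide and 10 mm high; its floor is 34 mm above the sideboard. Axes as the cabinet's.
- pocket2 (a point): centre of the floor of the near right pocket of the cabinet (as seen from the robot): 80 mm square, edged by bars 12 mm wide and 10 mm high; its floor is 34 mm above the sideboard. Axes as the cabinet's.
- pocket3 (a point): centre of the floor of the far left pocket of the cabinet (as seen from the robot): 80 mm square, edged by bars 12 mm wide and 10 mm high; its floor is 34 mm above the sideboard. Axes as the cabinet's.
- pocket4 (a point): centre of the floor of the far right pocket of the cabinet (as seen from the robot): 80 mm square, edged by bars 12 mm wide and 10 mm high; its floor is 34 mm above the sideboard. Axes as the cabinet's.
- pyx1_c (a point): flat round pewter pyx, 66 mm across, 24 mm thick, 0.16 kg, faces flat; the lid (61 mm) bears a dark cross, the base is plain. Point: its centre; z axis out of the lid. Stands on edge in a fixed wooden rack, lid to either side, centre 45 mm up; absent in some starts. The rack's straight groove has its floor 12 mm up, rails 27 mm apart rising to 32 mm, seats 96 mm apart, fillers 8 mm high between seats.
- pyx2_c (a point): flat round pewter pyx, 66 mm across, 24 mm thick, 0.16 kg, faces flat; the lid (61 mm) bears a dark cross, the base is plain. Point: its centre; z axis out of the lid. Stands on edge in a fixed wooden rack, lid to either side, centre 45 mm up; absent in some starts. The rack's straight groove has its floor 12 mm up, rails 27 mm apart rising to 32 mm, seats 96 mm apart, fillers 8 mm high between seats.
- pyx3_c (a point): flat round pewter pyx, 66 mm across, 24 mm thick, 0.16 kg, faces flat; the lid (61 mm) bears a dark cross, the base is plain. Point: its centre; z axis out of the lid. Stands on edge in a fixed wooden rack, lid to either side, centre 45 mm up; absent in some starts. The rack's straight groove has its floor 12 mm up, rails 27 mm apart rising to 32 mm, seats 96 mm apart, fillers 8 mm high between seats.
- stored1_c (a point): flat round pewter pyx, 66 mm across, 24 mm thick, 0.16 kg, faces flat; the lid (61 mm) bears a dark cross, the base is plain. Point: its centre; z axis out of the lid. One already stored, lying lid up in pocket 1; most are absent. It stays there.
- stored2_c (a point): flat round pewter pyx, 66 mm across, 24 mm thick, 0.16 kg, faces flat; the lid (61 mm) bears a dark cross, the base is plain. Point: its centre; z axis out of the lid. One already stored, lying lid up in pocket 2; most are absent. It stays there.
- stored3_c (a point): flat round pewter pyx, 66 mm across, 24 mm thick, 0.16 kg, faces flat; the lid (61 mm) bears a dark cross, the base is plain. Point: its centre; z axis out of the lid. One already stored, lying lid up in pocket 3; most are absent. It stays there.
- stored4_c (a point): flat round pewter pyx, 66 mm across, 24 mm thick, 0.16 kg, faces flat; the lid (61 mm) bears a dark cross, the base is plain. Point: its centre; z axis out of the lid. One already stored, lying lid up in pocket 4; most are absent. It stays there.
- base_c (a point): ebony crucifix base, a stepped block 58 mm high: bottom step 84 x 76 x 18 mm high, middle step 62 x 54 x 16 mm high, top boss 42 (x) x 36 (y) x 24 mm high; 0.35 kg. Point: its centre, 29 mm above its underside; z up. At the start it stands on the latched door's glass.
- mat: cork mat on the sideboard to the right of the cabinet, 130 mm square and 4 mm thick, fixed. Origin: centre of its underside; x and y along its edges.
- stoup: bronze holy-water stoup on a foot, 132 mm across, 100 mm high. Origin: centre of its underside. A bystander, loose; leave it where it is.
- finial: acorn-shaped brass finial standing upright, 58 mm across, 88 mm high. Origin: centre of its underside. A bystander, loose; leave it where it is.
- candlestick: brass candlestick, foot 100 mm across, 175 mm high. Origin: centre of its underside. A bystander, loose; leave it where it is.
- polish_tin: flat round tin of polish, 76 mm across, 32 mm high. Origin: centre of its underside. A bystander, loose; leave it where it is.
Not all that is in view belongs to the job. Leave any orange look-alike of the part that bears pyx2_c alone. What is shaped like the part that bears base_c but purple is not meant.

How it is judged:
On the way, in this order (a step that is already met when the one before it is completed fails the run):
1. the crucifix base stands upright on the cork mat (height (world z) of base_c below 0.042 m and angle between base_c's own z axis and vertical below 0.12 rad and linear speed of crucifix_base below 0.03 m/s and x of base_c in the frame of mat between -0.03 and 0.03 m and y of base_c in the frame of mat between -0.03 and 0.03 m), for 0.3 s.
2. the latched door stands open (value of joint latched_door above 1.35 rad), for 0.2 s.
3. the lapped door stands open too (value of joint each of latched_door, lapped_door above 1.35 rad), for 0.2 s.
4. every pyx lies flat in a pocket, lid up, with both doors open ((horizontal distance between pyx1_c and pocket1 below 0.015 m or horizontal distance between pyx1_c and pocket2 below 0.015 m or horizontal distance between pyx1_c and pocket3 below 0.015 m or horizontal distance between pyx1_c and pocket4 below 0.015 m) and angle between each of pyx1_c, pyx2_c, pyx3_c, stored1_c, stored2_c, stored3_c, stored4_c's own z axis and vertical below 0.12 rad and z of each of pyx1_c, pyx2_c, pyx3_c, stored1_c, stored2_c, stored3_c, stored4_c in the frame of cabinet below 0.052 m and linear speed of each of pyx1, pyx2, pyx3, stored1, stored2, stored3, stored4 below 0.03 m/s and (horizontal distance between pyx2_c and pocket1 below 0.015 m or horizontal distance between pyx2_c and pocket2 below 0.015 m or horizontal distance between pyx2_c and pocket3 below 0.015 m or horizontal distance between pyx2_c and pocket4 below 0.015 m) and (horizontal distance between pyx3_c and pocket1 below 0.015 m or horizontal distance between pyx3_c and pocket2 below 0.015 m or horizontal distance between pyx3_c and pocket3 below 0.015 m or horizontal distance between pyx3_c and pocket4 below 0.015 m) and (horizontal distance between stored1_c and pocket1 below 0.015 m or horizontal distance between stored1_c and pocket2 below 0.015 m or horizontal distance between stored1_c and pocket3 below 0.015 m or horizontal distance between stored1_c and pocket4 below 0.015 m) and (horizontal distance between stored2_c and pocket1 below 0.015 m or horizontal distance between stored2_c and pocket2 below 0.015 m or horizontal distance between stored2_c and pocket3 below 0.015 m or horizontal distance between stored2_c and pocket4 below 0.015 m) and (horizontal distance between stored3_c and pocket1 below 0.015 m or horizontal distance between stored3_c and pocket2 below 0.015 m or horizontal distance between stored3_c and pocket3 below 0.015 m or horizontal distance between stored3_c and pocket4 below 0.015 m) and (horizontal distance between stored4_c and pocket1 below 0.015 m or horizontal distance between stored4_c and pocket2 below 0.015 m or horizontal distance between stored4_c and pocket3 below 0.015 m or horizontal distance between stored4_c and pocket4 below 0.015 m) and value of joint each of latched_door, lapped_door above 1.2 rad), for 0.3 s.
5. the lapped door is shut while the latched door is still up (value of joint lapped_door below 0.04 rad and value of joint latched_door above 0.3 rad), for 0.1 s.
At the end, for the whole second after the job is handed in: Each pyx lies in a pocket (centre within 15 mm of the pocket's), lid up, flat within 0.12 rad; latched door below 0.035 rad, lapped door below 0.04 rad, latch below 0.35 rad; the crucifix base stands upright (0.12 rad) on the mat, centred within 30 mm each way; all at rest (all of step 1 and (horizontal distance between pyx1_c and pocket1 below 0.015 m or horizontal distance between pyx1_c and pocket2 below 0.015 m or horizontal distance between pyx1_c and pocket3 below 0.015 m or horizontal distance between pyx1_c and pocket4 below 0.015 m) and angle between each of pyx1_c, pyx2_c, pyx3_c, stored1_c, stored2_c, stored3_c, stored4_c's own z axis and vertical below 0.12 rad and z of each of pyx1_c, pyx2_c, pyx3_c, stored1_c, stored2_c, stored3_c, stored4_c in the frame of cabinet below 0.052 m and linear speed of each of pyx1, pyx2, pyx3, stored1, stored2, stored3, stored4 below 0.03 m/s and (horizontal distance between pyx2_c and pocket1 below 0.015 m or horizontal distance between pyx2_c and pocket2 below 0.015 m or horizontal distance between pyx2_c and pocket3 below 0.015 m or horizontal distance between pyx2_c and pocket4 below 0.015 m) and (horizontal distance between pyx3_c and pocket1 below 0.015 m or horizontal distance between pyx3_c and pocket2 below 0.015 m or horizontal distance between pyx3_c and pocket3 below 0.015 m or horizontal distance between pyx3_c and pocket4 below 0.015 m) and (horizontal distance between stored1_c and pocket1 below 0.015 m or horizontal distance between stored1_c and pocket2 below 0.015 m or horizontal distance between stored1_c and pocket3 below 0.015 m or horizontal distance between stored1_c and pocket4 below 0.015 m) and (horizontal distance between stored2_c and pocket1 below 0.015 m or horizontal distance between stored2_c and pocket2 below 0.015 m or horizontal distance between stored2_c and pocket3 below 0.015 m or horizontal distance between stored2_c and pocket4 below 0.015 m) and (horizontal distance between stored3_c and pocket1 below 0.015 m or horizontal distance between stored3_c and pocket2 below 0.015 m or horizontal distance between stored3_c and pocket3 below 0.015 m or horizontal distance between stored3_c and pocket4 below 0.015 m) and (horizontal distance between stored4_c and pocket1 below 0.015 m or horizontal distance between stored4_c and pocket2 below 0.015 m or horizontal distance between stored4_c and pocket3 below 0.015 m or horizontal distance between stored4_c and pocket4 below 0.015 m) and value of joint latched_door below 0.035 rad and value of joint lapped_door below 0.04 rad and value of joint latch below 0.35 rad); the robot touches nothing.
It fails at once if the stoup is shifted more than 30 mm or knocked over (distance of stoup from where it was at the start of the episode above 0.03 m or angle between stoup's own z axis and vertical above 0.35 rad).
It fails at once if the finial is shifted more than 30 mm or knocked over (distance of finial from where it was at the start of the episode above 0.03 m or angle between finial's own z axis and vertical above 0.35 rad).
It fails at once if the candlestick is shifted more than 30 mm or knocked over (distance of candlestick from where it was at the start of the episode above 0.03 m or angle between candlestick's own z axis and vertical above 0.35 rad).
It fails at once if the polish tin is shifted more than 30 mm or knocked over (distance of polish_tin from where it was at the start of the episode above 0.03 m or angle between polish_tin's own z axis and vertical above 0.35 rad).
Of pyx1, pyx2, pyx3 only 2 to 3 are there at a start; the rules pass over those that are not, and their reading is None.
Of stored1, stored2, stored3, stored4 only 1 to 1 are there at a start; the rules pass over those that are not, and their reading is None.
At some moment in a run one of crucifix_base may be knocked a few centimetres aside while the robot is not near it.
It also fails if it takes over 210 s, if anything falls off the work surface, if the arm or the gripper's body presses on something with over 40 N, if the wrist force passes 120 N, or if a joint passes its speed limit or range.

### The arm

A 6-joint arm with a two-finger parallel gripper is mounted at the origin on the work surface. World frame = base frame: x ahead of the robot, y to its left, z up, the work surface at z = 0. Lengths are in m, angles in rad, forces in N, time in s.
With the tool pointing down it reaches from about 0.35 to 0.775 m from the base axis. Payload 7.3 kg.
Tool frame: the origin (TCP) lies at the very end of the fingers, on their centre line; the grasp point (between the pads) lies 19 mm behind it (robot.pinch_z is the distance from the TCP to the grasp point, in m); z points along the fingers, y is the line along which they close (so a half turn about z gives the same grasp; the last joint's range is limited). The gripper opens to 92 mm and grips with 3 to 60 N. Pads are 19 mm wide; open, the fingers measure 130 mm over their backs; the gripper's body (75 mm by 190 mm) begins 47 mm behind the grasp point.
Start: joints at [-1.395, 0.342, 1.524, -0, 1.275, -0.146], TCP at [0.166, -0.498, 0.227] pointing down, gripper open.
Joint ranges: [-2.53, 2.53], [-0.77, 2.02], [0.04, 2.7], [-1, 4.14], [0.28, 2.66], [-3.11, 3.11]. Speed limits (rad/s): [2.57, 2.57, 3.14, 3.14, 3.14, 3.14].

### API

Orientations are given as [roll, pitch, yaw] about the fixed x, y, z axes, in that order (R = Rz(yaw) Ry(pitch) Rx(roll)).
In Python, from cell import robot gives the robot as it stands.
- The arm moves only by the tool move_arm, never from a script. Its argument "motion" is a list of rows, each a list of 6 numbers: the shift along the tool's x, y, z in units of 0.1 m (1.0 is 0.1 m), then the turn, a rotation vector about the tool's x, y, z in units of pi rad (1.0 is pi rad). In form: [[dx, dy, dz, rx, ry, rz], ...]. A call has 1 to 12 rows; each row is the pose to reach, as a shift and turn from the pose commanded when the call began, along the tool's axes at that moment, turning the shorter way round; what a row does not reach only later rows make up. A row lasts 1/8 s, in which the tool goes at most 62.5 mm and 10.7 degrees, less where a joint would pass 70% of its speed; a pose out of reach is approached as far as the arm can. A call with a number of a shift or a turn outside -1 to 1 is refused whole. A call with a gripper value outside its range is refused whole. "fingers" is the opening, from -1 (shut) to 1 (fully open), set as the call begins (left out, the last holds). The fingers move at their own pace and stop on an object; "newtons" is the grip in N (left out, the last holds). Time passes only in rows, so rows that repeat a pose let the fingers close. It gives the time, the measured TCP pose, the force, the opening and the grip force at its end, in the units of the state.
- robot.observe(): the state, without advancing time (a new reading comes with each control period).
- robot.read_camera(name): name is "side" or "top"; returns a dict with "image" (384x512x3 uint8, red, green, blue), "range_z" (384x512 float32, m along the optical axis (not along the pixel's ray), 0 where there is no reading), "vfov" (degrees; the focal length in pixels is half the picture's height over the tangent of half this angle, whatever the lens; pixels are square), "cx", "cy" (the principal point, pixels), "extrinsics" (4x4, takes a point from camera to world coordinates). Camera axes: x right, y up, looking along -z (the intrinsics and any distortion apply to the point x, -y, -z); pixel columns grow to the right and rows downward; lengths in m; the calibration is good to about 2 mm. A picture is of the moment at which its call begins.
- robot.hand_in(): hands the job in; it is judged then, once.
The state is a dict: "time": time; "qpos": joint angles; "qvel": joint speeds; "joint_efforts": joint torques, N m; "tool_pos": TCP position; "tool_rot": TCP orientation; "contact_force": force on the tool from outside, world axes, zero at the start; "torque": the same for the moment, N m; "opening": finger opening in m; "grip_force": force on a finger pad.
Only numpy, scipy, OpenCV 4.12 (cv2) and the standard library are available. Lean on these libraries where they do the work, as an engineer would, in place of code of your own. Each camera call takes 0.05 s, during which the arm holds its last target. There are 200 camera calls.

## Working session

There is one attempt and no reset: what is moved stays moved. The work goes in short steps, Python scripts to look and compute and a tool call to move; the robot and the scene stay as the last step left them, time stands still between calls to the robot, and variables do not carry over. Pictures are saved under pics/ and viewed, at most 14 in all, crops included, and the job is handed in when it is done.

Besides the shell and the picture viewer there is one more tool, called after ">>>" as name([rows], argument=value, ...), one row to a line, values as JSON. move_arm: Moves the arm, as the interface text tells. Shifts and turns lie within -1 to 1; 1 stands for 0.1 m of shift or pi rad of turn. Its arguments: {"type":"object","properties":{"motion":{"type":"array"},"fingers":{"type":"number"},"newtons":{"type":"number"}},"required":["motion"]}

```bash
ls; mkdir -p pics
cat > h.py <<'E'
import numpy as np, cv2
from cell import robot
from scipy.spatial.transform import Rotation as R
def cam(n):
    c=robot.read_camera(n); im=c["image"]; c["f"]=im.shape[0]/2/np.tan(np.radians(c["vfov"]/2)); return c
def pts(c):
    z=c["range_z"]; h,w=z.shape; u,v=np.meshgrid(np.arange(w),np.arange(h))
    p=np.stack([(u-c["cx"])/c["f"]*z,-(v-c["cy"])/c["f"]*z,-z],-1)
    E=np.array(c["extrinsics"]); return p@E[:3,:3].T+E[:3,3]
def ray(c,u,v,zp):
    E=np.array(c["extrinsics"]); d=E[:3,:3]@np.array([(u-c["cx"])/c["f"],-(v-c["cy"])/c["f"],-1]); o=E[:3,3]
    return o+d*(zp-o[2])/d[2]
def save(c,n,crop=None,s=1):
    im=c["image"][:,:,::-1]
    if crop: a,b,x,y=crop; im=im[b:y,a:x]
    cv2.imwrite("pics/"+n,cv2.resize(im,None,fx=s,fy=s,interpolation=cv2.INTER_CUBIC))
E
python3 - <<'E'
from h import *
a=cam("top");b=cam("side")
for c in(a,b): print({k:(np.round(v,3).tolist() if k!="image" and k!="range_z" else v.shape) for k,v in c.items()})
im=np.hstack([a["image"],b["image"]])[:,:,::-1]
cv2.imwrite("pics/t.png",cv2.resize(a["image"][:,:,::-1],(800,600)));cv2.imwrite("pics/s.png",cv2.resize(b["image"][:,:,::-1],(800,600)))
print(robot.observe())
E
```

```text
pics
{'image': (384, 512, 3), 'range_z': (384, 512), 'vfov': 42.549, 'cx': 258.582, 'cy': 186.854, 'extrinsics': [[0.028, 0.982, -0.189, 0.335], [-0.999, 0.03, 0.01, 0.002], [0.015, 0.189, 0.982, 1.389], [0.0, 0.0, 0.0, 1.0]], 'f': 493.107}
{'image': (384, 512, 3), 'range_z': (384, 512), 'vfov': 56.638, 'cx': 248.198, 'cy': 190.957, 'extrinsics': [[-0.835, 0.376, -0.401, 0.187], [-0.55, -0.564, 0.616, 0.604], [0.005, 0.735, 0.678, 0.757], [0.0, 0.0, 0.0, 1.0]], 'f': 356.296}
{'time': 0.1, 'qpos': array([-1.39498203e+00,  3.42654595e-01,  1.52487772e+00, -2.06862605e-05,
        1.27541067e+00, -1.46008992e-01]), 'qvel': array([ 0.0008465 , -0.00192742, -0.00193668,  0.00073522, -0.00049158,
       -0.00077973]), 'joint_efforts': array([ 1.64430250e-03, -4.32003272e+01, -2.44695854e+01,  7.18610385e-02,
        5.25774679e-02, -5.61331785e-05]), 'tool_pos': array([ 0.16600502, -0.49769758,  0.22612894]), 'tool_rot': array([-3.14025380e+00, -1.76890069e-04,  3.21829207e-01]), 'contact_force': array([-0.70139399,  0.01638055, -0.23514887]), 'torque': array([0.04114191, 0.02355944, 0.03212918]), 'grip_force': 0.0, 'opening': 0.09194442402046595}
```

View pics/t.png

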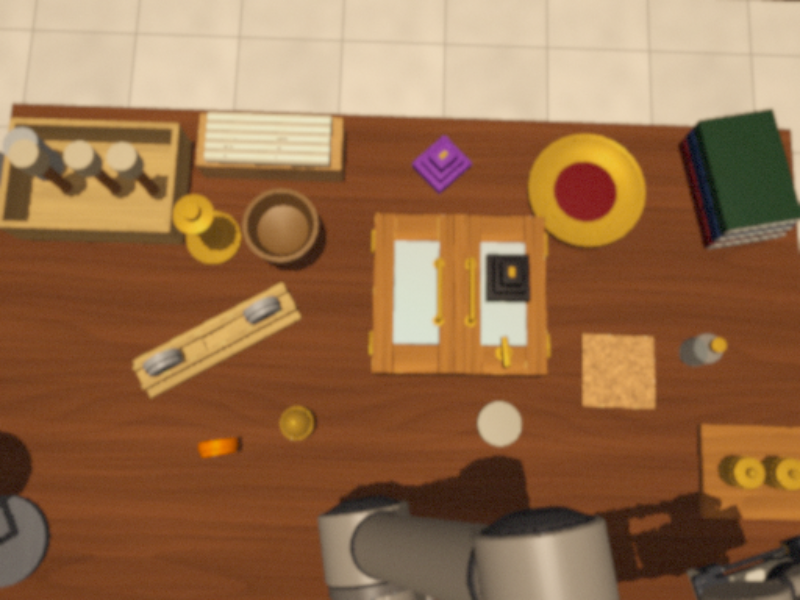

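View pics/s.png

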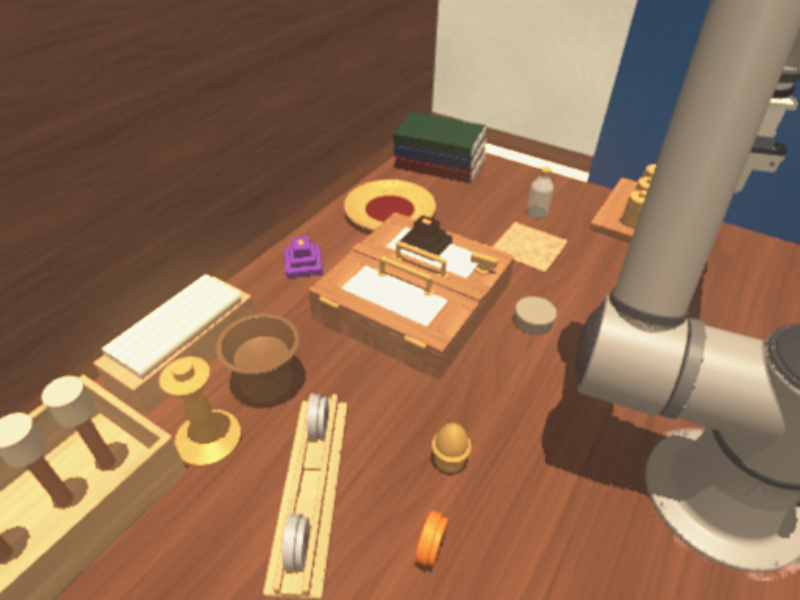

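The top view shows the cabinet at about (460,293), the base at (508,278), the mat at (618,371), and the rack with two pyxes at (263,308) and (163,361). The polish tin (499,424), finial (297,422), stoup (282,225) and candlestick (195,215) are near the work. Now I'll measure.

```bash
cat > m.py <<'E'
from h import *
def comp(c,mask,box,name,minA=15):
    P=pts(c); m=np.zeros(mask.shape,np.uint8); x0,y0,x1,y1=[int(k/1.5625) for k in box]; m[y0:y1,x0:x1]=mask[y0:y1,x0:x1]; m[c["range_z"]<=0]=0
    n,l,s,_=cv2.connectedComponentsWithStats(m.astype(np.uint8))
    for i in range(1,n):
        if s[i,4]<minA: continue
        q=P[l==i]; r=cv2.minAreaRect((q[:,:2]*1000).astype(np.float32))
        print(name,s[i,4],"med",np.median(q,0).round(4),"zpct",np.percentile(q[:,2],[5,50,95]).round(3),"rect mm",np.round(r[0],1),np.round(r[1],1),round(r[2],1))
E
python3 - <<'E'
from m import *
for n,B in(("top",dict(cab=(360,200,560,390),mat=(570,325,670,420),rack=(120,270,310,400),tin=(470,395,530,455))),("side",dict(cab=(300,190,520,380),mat=(485,215,575,280),rack=(260,380,350,598),tin=(505,290,565,340)))):
    c=cam(n); P=pts(c); h=cv2.cvtColor(c["image"],cv2.COLOR_RGB2HSV); H,S,V=[h[...,i].astype(int) for i in range(3)]; Z=P[...,2]
    print(n)
    comp(c,(V<75)&(Z>.08),B["cab"],"base")
    comp(c,(Z>.125)&(V<80),B["cab"],"basetop")
    comp(c,(Z>.066)&(Z<.09)&(S>60),B["cab"],"cabtop",60)
    comp(c,(S>140)&(H>17)&(H<32)&(Z>.09)&(V>90),B["cab"],"brass",5)
    comp(c,(Z<.012)&(H<25)&(V>150),B["mat"],"mat",100)
    comp(c,(S<50)&(Z>.03),B["rack"],"pyx")
    comp(c,(S>60)&(Z>.02)&(Z<.04)&(V>110),B["rack"],"rack",100)
    comp(c,(Z>.025),B["tin"],"tin")
E
```

```text
top
base 639 med [ 0.6072 -0.1829  0.1087] zpct [0.091 0.109 0.136] rect mm [ 616.  -188.2] [77.4 68.6] 0.5
basetop 157 med [ 0.6182 -0.1862  0.1339] zpct [0.128 0.134 0.138] rect mm [ 618.5 -187.8] [34.9 43.4] 89.7
cabtop 7186 med [ 0.584  -0.1031  0.077 ] zpct [0.072 0.077 0.083] rect mm [ 592.5 -107.4] [281.6 310.8] 0.7
brass 127 med [ 0.5878 -0.0699  0.1156] zpct [0.109 0.116 0.12 ] rect mm [588.5 -69. ] [102.9   8.3] 1.1
brass 148 med [ 0.594  -0.1248  0.1157] zpct [0.109 0.116 0.12 ] rect mm [ 591.  -124.4] [105.8   8.6] 0.7
brass 32 med [ 0.6181 -0.1886  0.1346] zpct [0.131 0.135 0.138] rect mm [ 618.9 -188.7] [18.7 12. ] 12.9
brass 90 med [ 0.4831 -0.1823  0.1088] zpct [0.099 0.109 0.113] rect mm [ 485.9 -183.9] [46.8 12.5] 5.6
mat 2244 med [ 0.4694 -0.4016  0.0042] zpct [-0.001  0.004  0.009] rect mm [ 471.1 -403.5] [136.8 134.9] 89.9
pyx 158 med [0.5518 0.2342 0.0729] zpct [0.059 0.073 0.081] rect mm [552.5 235.6] [20.3 56.4] 31.3
pyx 176 med [0.4561 0.3974 0.0724] zpct [0.056 0.072 0.081] rect mm [456.8 399.9] [20.6 54.1] 31.5
rack 924 med [0.5086 0.3167 0.0299] zpct [0.02
[... 807 characters left out ...]
med [ 0.4529 -0.4136  0.0031] zpct [-0.     0.003  0.007] rect mm [ 456.3 -418.2] [232.1 242.5] 34.2
pyx 87 med [0.5497 0.2516 0.0739] zpct [0.066 0.074 0.08 ] rect mm [552.9 247.2] [12.2 39.1] 34.1
pyx 48 med [0.5394 0.2447 0.0728] zpct [0.063 0.073 0.076] rect mm [540.9 241.1] [ 7.2 39. ] 27.7
pyx 137 med [0.4544 0.414  0.0759] zpct [0.066 0.076 0.079] rect mm [456.4 410. ] [12.6 41.5] 28.7
pyx 66 med [0.4443 0.4063 0.073 ] zpct [0.066 0.073 0.076] rect mm [446.1 403.7] [ 7.4 37.1] 31.0
rack 1423 med [0.4875 0.3476 0.031 ] zpct [0.02  0.031 0.034] rect mm [503.  321.8] [ 45.7 300. ] 30.4
tin 403 med [ 0.3669 -0.1794  0.0331] zpct [0.029 0.033 0.036] rect mm [ 367.7 -182.3] [73.4 76. ] 44.0
```

>>> move_arm([
  [0,0,0,0,0,0.0513],
  [0,0,0,0,0,0.1024],
  [0,0,0,0,0,0.1024],
  [0,0,0,0,0,0.1024],
], fingers=0.35, newtons=30)

```text
time: 0.7
tool_pos: [0.166, -0.498, 0.2267]
tool_rot: [-3.142, 0.0, 0.003]
contact_force: [-0.2, 0.1, 0.3]
opening: 0.0626
grip_force: 0.0
```

>>> move_arm([
  [0.45,-0.31,0,0,0,0],
  [0.9,-0.62,0,0,0,0],
  [0.9,-0.62,0,0,0,0],
])

```text
time: 1.08
tool_pos: [0.2584, -0.4341, 0.2269]
tool_rot: [-3.141, -0.001, 0.007]
contact_force: [0.2, -0.4, 0.2]
opening: 0.0622
grip_force: 0.0
```

Run:
```python
from h import *
s=robot.observe();print(s["time"],s["tool_pos"],s["tool_rot"],s["qpos"])
c=cam("top");P=pts(c);Z=P[...,2]
# bystanders
for n,(u,v) in dict(stoup=(282,225),finial=(297,422),candle=(195,215),lookalike=(218,447)).items():
    i,j=int(v/1.5625),int(u/1.5625); w=P[i-25:i+26,j-25:j+26].reshape(-1,3); q=w[(w[:,2]>.05)]; print(n,q.min(0).round(3),q.max(0).round(3),np.median(q,0).round(3))
```

```text
1.075 [ 0.25841519 -0.43407426  0.22688678] [-3.14125003e+00 -5.91904786e-04  6.91458274e-03] [-1.18607061e+00  3.05629577e-01  1.57686630e+00  7.10779322e-04
  1.25919697e+00  3.77593084e-01]
stoup [0.335 0.002 0.053] [0.764 0.272 1.389] [0.705 0.211 0.072]
finial [0.335 0.002 0.05 ] [0.382 0.194 1.389] [0.36  0.164 0.074]
candle [0.335 0.002 0.05 ] [0.796 0.436 1.389] [0.695 0.354 0.155]
lookalike [0.302 0.002 0.05 ] [0.335 0.326 1.389] [0.318 0.297 0.062]
```

>>> move_arm([
  [0.45,-0.31,0,0,0,0],
  [0.9,-0.62,0,0,0,0],
  [0.9,-0.62,0,0,0,0],
])

```text
time: 1.5
tool_pos: [0.3475, -0.3731, 0.2267]
tool_rot: [-3.142, -0.0, 0.005]
contact_force: [-0.2, -0.5, 0.3]
opening: 0.0618
grip_force: 0.0
```

>>> move_arm([
  [0.45,-0.31,0,0,0,0],
  [0.9,-0.62,0,0,0,0],
  [0.9,-0.62,0,0,0,0],
])

```text
time: 1.88
tool_pos: [0.4372, -0.3117, 0.2265]
tool_rot: [3.141, -0.0, 0.004]
contact_force: [-0.6, -0.2, -1.0]
opening: 0.0623
grip_force: 0.0
```

>>> move_arm([
  [0.45,-0.31,0,0,0,0],
  [0.9,-0.62,0,0,0,0],
  [0.9,-0.62,0,0,0,0],
])

```text
time: 2.25
tool_pos: [0.527, -0.2501, 0.2262]
tool_rot: [3.141, 0.0, 0.003]
contact_force: [-0.4, -0.1, -0.5]
opening: 0.0619
grip_force: 0.0
```

>>> move_arm([
  [0.45,-0.31,0,0,0,0],
  [0.9,-0.62,0,0,0,0],
  [0.9,-0.62,0,0,0,0],
  [0.9,-0.62,0,0,0,0],
])

```text
time: 2.75
tool_pos: [0.6147, -0.1903, 0.2263]
tool_rot: [3.141, 0.001, -0.001]
contact_force: [-0.5, -0.2, -0.1]
opening: 0.062
grip_force: 0.0
```

>>> move_arm([
  [0.025,-0.03,0.5,0,0,0],
  [0.025,-0.03,0.9,0,0,0],
  [0.025,-0.03,1.0,0,0,0],
  [0.025,-0.03,1.0,0,0,0],
])

```text
time: 3.25
tool_pos: [0.6181, -0.1865, 0.1274]
tool_rot: [3.141, -0.0, -0.001]
contact_force: [0.1, 1.0, 0.4]
opening: 0.062
grip_force: 0.0
```

>>> move_arm([
  [0,0,0.12,0,0,0],
  [0,0,0.12,0,0,0],
])

```text
time: 3.5
tool_pos: [0.6184, -0.1851, 0.1148]
tool_rot: [3.141, 0.0, 0.0]
contact_force: [-1.0, -0.4, 0.2]
opening: 0.0619
grip_force: 0.0
```

>>> move_arm([
  [0,0,0,0,0,0],
  [0,0,0,0,0,0],
  [0,0,0,0,0,0],
  [0,0,0,0,0,0],
  [0,0,0,0,0,0],
  [0,0,0,0,0,0],
], fingers=-1, newtons=30)

```text
time: 4.25
tool_pos: [0.6188, -0.1857, 0.1151]
tool_rot: [3.14, -0.001, -0.0]
contact_force: [-1.1, -4.8, 2.7]
opening: 0.0353
grip_force: 30.0
```

>>> move_arm([
  [0,0,-0.3,0,0,0],
  [0,0,-0.7,0,0,0],
  [0,0,-0.8,0,0,0],
  [0,0,-0.8,0,0,0],
])

```text
time: 4.75
tool_pos: [0.6182, -0.1844, 0.1937]
tool_rot: [-3.141, 0.001, 0.0]
contact_force: [0.2, 1.3, -4.0]
opening: 0.0362
grip_force: 30.0
```

>>> move_arm([
  [-0.25,0.37,0,0,0,0],
  [-0.49,0.73,0,0,0,0],
  [-0.49,0.73,0,0,0,0],
])

```text
time: 5.12
tool_pos: [0.567, -0.2599, 0.192]
tool_rot: [-3.14, 0.005, -0.004]
contact_force: [0.1, 0.5, -4.4]
opening: 0.0358
grip_force: 30.0
```

>>> move_arm([
  [-0.25,0.37,0,0,0,0],
  [-0.49,0.73,0,0,0,0],
  [-0.49,0.73,0,0,0,0],
])

```text
time: 5.5
tool_pos: [0.5187, -0.3324, 0.1926]
tool_rot: [-3.14, 0.003, -0.003]
contact_force: [-0.0, 0.5, -4.0]
opening: 0.0356
grip_force: 30.0
```

>>> move_arm([
  [-0.25,0.37,0,0,0,0],
  [-0.49,0.73,0,0,0,0],
  [-0.49,0.73,0,0,0,0],
  [-0.49,0.73,0,0,0,0],
])

```text
time: 6.0
tool_pos: [0.472, -0.4027, 0.1935]
tool_rot: [-3.139, 0.001, 0.0]
contact_force: [0.4, 0.1, -4.3]
opening: 0.0357
grip_force: 30.0
```

>>> move_arm([
  [0,0,0.5,0,0,0],
  [0,0,0.9,0,0,0],
  [0,0,1.0,0,0,0],
  [0,0,1.0,0,0,0],
])

```text
time: 6.5
tool_pos: [0.4723, -0.4034, 0.0949]
tool_rot: [-3.141, 0.0, 0.001]
contact_force: [0.5, -0.0, -3.2]
opening: 0.0358
grip_force: 30.0
```

>>> move_arm([
  [0,0,0.25,0,0,0],
  [0,0,0.4,0,0,0],
  [0,0,0.48,0,0,0],
  [0,0,0.5,0,0,0],
  [0,0,0.5,0,0,0],
])

```text
time: 7.12
tool_pos: [0.4719, -0.4044, 0.0453]
tool_rot: [3.141, -0.001, 0.0]
contact_force: [-0.2, -0.1, -4.5]
opening: 0.036
grip_force: 30.0
```

>>> move_arm([
  [0,0,0.03,0,0,0],
  [0,0,0.03,0,0,0],
])

```text
time: 7.38
tool_pos: [0.4721, -0.4046, 0.0432]
tool_rot: [3.14, -0.002, 0.0]
contact_force: [-0.7, 0.2, 3.6]
opening: 0.0359
grip_force: 30.0
```

>>> move_arm([
  [0,0,0,0,0,0],
  [0,0,0,0,0,0],
  [0,0,0,0,0,0],
  [0,0,-0.05,0,0,0],
], fingers=0.3)

```text
time: 7.88
tool_pos: [0.4714, -0.4038, 0.0465]
tool_rot: [-3.141, 0.001, 0.0]
contact_force: [-0.7, 0.4, 0.4]
opening: 0.0595
grip_force: 0.0
```

>>> move_arm([
  [0,0,-0.4,0,0,0],
  [0,0,-1,0,0,0],
  [0,0,-1,0,0,0],
])

```text
time: 8.25
tool_pos: [0.4737, -0.4063, 0.1526]
tool_rot: [3.133, -0.008, 0.0]
contact_force: [-0.3, 0.5, -0.4]
opening: 0.0597
grip_force: 0.0
```

>>> move_arm([
  [0,-0.4,-0.2,0,0,0],
  [0,-1,-0.5,0,0,0],
  [0,-1,-0.5,0,0,0],
])

```text
time: 8.62
tool_pos: [0.4722, -0.3015, 0.1986]
tool_rot: [3.14, -0.002, 0.003]
contact_force: [-0.0, -0.5, -0.3]
opening: 0.0601
grip_force: 0.0
```

```bash
cat > base.py <<'E'
from m import *
def base():
    for n,B in(("top",(560,315,690,430)),("side",(440,180,600,300))):
        c=cam(n);P=pts(c);h=cv2.cvtColor(c["image"],cv2.COLOR_RGB2HSV);V=h[...,2]
        comp(c,(P[...,2]>.056)&(P[...,2]<.075)&(V<80),B,n+" bosstop",8)
    save(cam("top"),"z.png")
base()
E
python3 base.py; python3 -c "
from h import *
print(robot.observe()['tool_pos'])"
```

```text
top bosstop 37 med [ 0.4542 -0.3954  0.0623] zpct [0.058 0.062 0.066] rect mm [ 456.8 -403.6] [11.3 35. ] 0.2
side bosstop 60 med [ 0.4643 -0.3921  0.0626] zpct [0.057 0.063 0.065] rect mm [ 468.7 -399. ] [40.6 31.4] 2.2
[ 0.47146169 -0.30432088  0.19624448]
```

>>> move_arm([
  [0.07,-0.4,0,0,0,0],
  [0.14,-0.9,0,0,0,0],
  [0.14,-0.9,0,0,0,0],
], fingers=-0.13)

```text
time: 9.15
tool_pos: [0.4855, -0.2124, 0.1956]
tool_rot: [-3.14, 0.002, 0.002]
contact_force: [-0.3, -0.1, -0.5]
opening: 0.0402
grip_force: 0.0
```

>>> move_arm([
  [0,-0.31,0.2,0,0,-0.027],
  [0,-0.31,0.6,0,0,-0.027],
  [0,-0.31,0.6,0,0,-0.027],
])

```text
time: 9.52
tool_pos: [0.4837, -0.1834, 0.1337]
tool_rot: [-3.138, 0.006, 0.084]
contact_force: [0.3, 0.3, 0.2]
opening: 0.0399
grip_force: 0.0
```

>>> move_arm([
  [0,0,0.3,0,0,0],
  [0,0,0.49,0,0,0],
  [0,0,0.49,0,0,0],
  [0,0,0.49,0,0,0],
])

```text
time: 10.02
tool_pos: [0.4863, -0.1842, 0.089]
tool_rot: [3.14, -0.002, 0.084]
contact_force: [-0.1, -0.4, 0.4]
opening: 0.0403
grip_force: 0.0
```

>>> move_arm([
  [0,0,0,0,0,0],
  [0,0,0,0,0,0],
  [0,0,0,0,0,0],
  [0,0,0,0,0,0],
  [0,0,0,0,0,0],
], fingers=-1, newtons=15)

```text
time: 10.65
tool_pos: [0.4858, -0.1839, 0.0881]
tool_rot: [3.14, -0.001, 0.085]
contact_force: [-0.6, -5.5, 1.4]
opening: 0.0122
grip_force: 15.0
```

>>> move_arm([
  [0,0,0,0,0,-0.057],
  [0,0,0,0,0,-0.114],
  [0,0,0,0,0,-0.171],
  [0,0,0,0,0,-0.228],
  [0,0,0,0,0,-0.285],
  [0,0,0,0,0,-0.342],
  [0,0,0,0,0,-0.4],
  [0,0,0,0,0,-0.455],
  [0,0,0,0,0,-0.462],
  [0,0,0,0,0,-0.462],
])

```text
time: 11.9
tool_pos: [0.4875, -0.1853, 0.0883]
tool_rot: [3.137, 0.004, 1.536]
contact_force: [4.7, -9.4, -3.4]
opening: 0.0123
grip_force: 15.0
```

>>> move_arm([
  [0,0,0,0,0,0],
  [0,0,0,0,0,0],
  [0,0,-0.2,0,0,0],
  [0,0,-0.6,0,0,0.05],
  [0,0,-0.9,0,0,0.1],
  [0,0,-0.9,0,0,0.2],
  [0,0,-0.9,0,0,0.3],
  [0,0,-0.9,0,0,0.4],
  [0,0,-0.9,0,0,0.489],
  [0,0,-0.9,0,0,0.489],
  [0,0,-0.9,0,0,0.489],
  [0,0,-0.9,0,0,0.489],
], fingers=-0.35)

```text
time: 13.4
tool_pos: [0.4851, -0.1823, 0.1775]
tool_rot: [-3.141, 0.001, -0.004]
contact_force: [-0.4, 0.1, -0.4]
opening: 0.0299
grip_force: 0.0
```

Run:
```python
from m import *
print(robot.observe()["tool_pos"],robot.observe()["tool_rot"])
c=cam("side");P=pts(c);h=cv2.cvtColor(c["image"],cv2.COLOR_RGB2HSV);H,S=h[...,0],h[...,1];Z=P[...,2]
comp(c,(S>140)&(H>17)&(H<32)&(Z>.09)&(Z<.125)&(h[...,2]>90),(300,190,520,380),"brass",5)
```

```text
[ 0.48514014 -0.182297    0.17745303] [-3.14050108e+00  9.86459176e-04 -3.81748854e-03]
brass 65 med [ 0.5848 -0.0672  0.1158] zpct [0.112 0.116 0.118] rect mm [584.4 -67.6] [94.2  7.5] 1.0
```

>>> move_arm([
  [0.45,-0.3,0,0,0,0],
  [0.9,-0.59,0,0,0,0],
  [1.0,-0.59,0,0,0,-0.006],
  [1.0,-0.59,0,0,0,-0.006],
])

```text
time: 13.95
tool_pos: [0.5852, -0.1238, 0.1771]
tool_rot: [-3.141, 0.002, 0.021]
contact_force: [0.4, 0.0, 0.4]
opening: 0.0299
grip_force: 0.0
```

>>> move_arm([
  [0.05,0,0.4,0,0,0],
  [0.05,0,0.75,0,0,0],
  [0.05,0,0.77,0,0,0],
  [0.05,0,0.77,0,0,0],
])

```text
time: 14.45
tool_pos: [0.5906, -0.1247, 0.102]
tool_rot: [3.141, -0.001, 0.018]
contact_force: [-0.2, 0.3, 0.0]
opening: 0.0297
grip_force: 0.0
```

>>> move_arm([
  [0,0,0,0,0,0],
  [0,0,0,0,0,0],
  [0,0,0,0,0,0],
  [0,0,0,0,0,0],
  [0,0,0,0,0,0],
], fingers=-1, newtons=25)

```text
time: 15.08
tool_pos: [0.591, -0.1254, 0.1018]
tool_rot: [3.139, -0.002, 0.019]
contact_force: [-1.0, -3.5, 2.6]
opening: 0.0087
grip_force: 25.0
```

>>> move_arm([
  [0,0,0,0,0,0],
  [0,0,0.04,0,0,0],
  [0,0,0.04,0,0,0],
], fingers=-0.5)

```text
time: 15.45
tool_pos: [0.5902, -0.1235, 0.0961]
tool_rot: [-3.141, 0.001, 0.019]
contact_force: [-0.1, -0.0, -0.3]
opening: 0.023
grip_force: 0.0
```

>>> move_arm([
  [0,0,0,0,0,0],
  [0,0,0,0,0,0],
  [0,0,0,0,0,0],
  [0,0,0,0,0,0],
], fingers=-1, newtons=25)

```text
time: 15.95
tool_pos: [0.5906, -0.1254, 0.0966]
tool_rot: [3.139, -0.0, 0.019]
contact_force: [-0.1, -5.6, -2.0]
opening: 0.0092
grip_force: 25.0
```

```bash
cat > arc.py <<'E'
import numpy as np,sys
def arc(along,th,sgn,yaw=0.):  # sgn -1: latched(hinge at -y). displacement of bar from th[0], tool rows (dy,dz)
    f=lambda t: np.array([along*np.cos(t)-.042*np.sin(t), along*np.sin(t)+.042*np.cos(t)])
    for a in th:
        a=np.array(a); d=np.array([f(t)-f(a[0]) for t in a[1:]])*10
        print([[round(float(sgn*p),3),round(float(-q),3)] for p,q in d])
if __name__=="__main__":
    arc(.132,[[0,.1,.2,.3,.4,.5,.6],[.6,.7,.8,.9,1.,1.1],[1.1,1.2,1.3,1.4,1.5,1.6,1.64]],-1)
E
python3 arc.py
```

```text
[[0.049, -0.13], [0.11, -0.254], [0.183, -0.371], [0.268, -0.481], [0.363, -0.581], [0.468, -0.672]]
[[0.113, -0.08], [0.234, -0.148], [0.361, -0.203], [0.493, -0.246], [0.628, -0.275]]
[[0.138, -0.016], [0.276, -0.017], [0.414, -0.005], [0.55, 0.021], [0.683, 0.06], [0.735, 0.079]]
```

>>> move_arm([
  [0,0.049,-0.13,0,0,0],
  [0,0.11,-0.254,0,0,0],
  [0,0.183,-0.371,0,0,0],
  [0,0.268,-0.481,0,0,0],
  [0,0.363,-0.581,0,0,0],
  [0,0.468,-0.672,0,0,0],
  [0,0.468,-0.672,0,0,0],
])

```text
time: 16.82
tool_pos: [0.5913, -0.1714, 0.1658]
tool_rot: [3.141, -0.001, 0.018]
contact_force: [-3.0, 2.4, 3.9]
opening: 0.009
grip_force: 25.0
```

Run:
```python
from h import *
c=cam("side");save(c,"s2.png",(180,80,400,260),3)
```

```text
(no output)
```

View pics/s2.png

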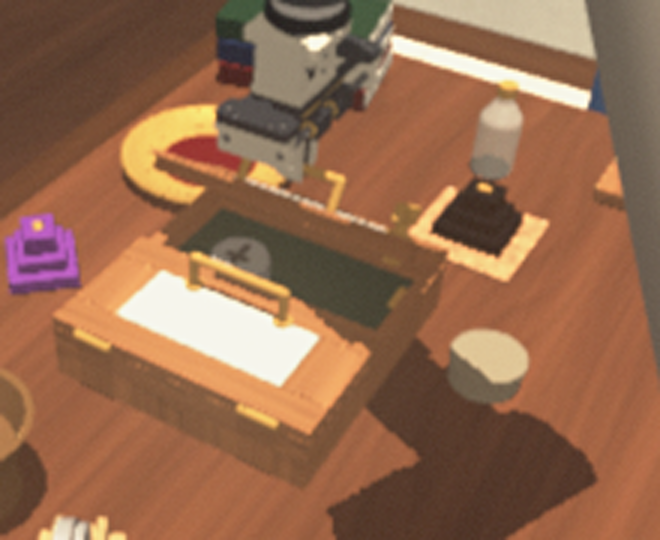

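The latched door is lifting at about (290,190), and a stored pyx with its cross up shows in the far right pocket at (240,255).

>>> move_arm([
  [0,0.113,-0.08,0,0,0],
  [0,0.234,-0.148,0,0,0],
  [0,0.361,-0.203,0,0,0],
  [0,0.493,-0.246,0,0,0],
  [0,0.628,-0.275,0,0,0],
  [0,0.628,-0.275,0,0,0],
])

```text
time: 17.62
tool_pos: [0.5924, -0.2338, 0.1941]
tool_rot: [3.14, -0.001, 0.019]
contact_force: [-6.6, 4.1, 10.0]
opening: 0.0091
grip_force: 25.0
```

>>> move_arm([
  [0,0.138,-0.016,0,0,0],
  [0,0.276,-0.017,0,0,0],
  [0,0.414,-0.005,0,0,0],
  [0,0.55,0.021,0,0,0],
  [0,0.683,0.06,0,0,0],
  [0,0.735,0.079,0,0,0],
  [0,0.735,0.079,0,0,0],
])

```text
time: 18.5
tool_pos: [0.5934, -0.3079, 0.1841]
tool_rot: [3.14, 0.001, 0.018]
contact_force: [-4.2, -2.2, 3.7]
opening: 0.0089
grip_force: 25.0
```

>>> move_arm([
  [0,0,0,0,0,0],
  [0,0,0,0,0,0],
  [0,0,0,0,0,0],
  [0,0,-0.2,0,0,0],
  [0,0,-0.6,0,0,0],
  [0,0,-0.9,0,0,0],
  [0,0,-0.9,0,0,0],
], fingers=-0.6)

```text
time: 19.38
tool_pos: [0.5952, -0.3069, 0.2763]
tool_rot: [3.139, -0.005, 0.02]
contact_force: [-0.4, -0.4, -0.2]
opening: 0.0187
grip_force: 0.0
```

```bash
cat > doors.py <<'E'
from h import *
# door state: wooden/brass points above cabinet; hinge frame cab (.590,-.106)
for n in("top","side"):
    c=cam(n);P=pts(c).reshape(-1,3);h=cv2.cvtColor(c["image"],cv2.COLOR_RGB2HSV).reshape(-1,3).astype(int)
    br=(h[:,1]>120)&(h[:,0]>15)&(h[:,0]<34)&(h[:,2]>80)&(P[:,0]>.52)&(P[:,0]<.66)&(P[:,2]>.09)&(P[:,2]<.25)
    for nm,m,s,hy,al in(("latched",br&(P[:,1]<-.08)&(P[:,1]>-.36),1,-.2565,.132),("lapped",br&(P[:,1]>-.085)&(P[:,1]<.17),-1,.044,.112)):
        q=P[m]
        if len(q)<5: print(n,nm,"none");continue
        d=np.c_[s*(q[:,1]-hy),q[:,2]-.069]; r=np.hypot(*d.T); k=abs(r-np.hypot(al,.042))<.012
        if k.sum()<5: print(n,nm,"few");continue
        t=np.arctan2(d[k,1],d[k,0])-np.arctan2(.042,al); print(n,nm,k.sum(),"theta",np.median(t).round(3),"pos",np.median(q[k],0).round(3))
E
python3 doors.py
```

```text
top latched none
top lapped 142 theta 0.031 pos [ 0.595 -0.07   0.115]
side latched none
side lapped 120 theta 0.03 pos [ 0.58  -0.066  0.114]
```

>>> move_arm([
  [0,-0.4,0,0,0,0],
  [0,-0.8,0,0,0,0],
  [0,-0.8,0,0,0,0],
], fingers=-0.35)

```text
time: 19.85
tool_pos: [0.5922, -0.2238, 0.2721]
tool_rot: [-3.139, 0.002, 0.022]
contact_force: [-0.3, 0.3, 0.2]
opening: 0.0298
grip_force: 0.0
```

>>> move_arm([
  [0,-0.4,0,0,0,0],
  [0,-0.8,0,0,0,0],
  [0,-0.8,0,0,0,0],
])

```text
time: 20.23
tool_pos: [0.5907, -0.1451, 0.2725]
tool_rot: [-3.14, 0.002, 0.022]
contact_force: [0.3, -0.9, 0.4]
opening: 0.03
grip_force: 0.0
```

>>> move_arm([
  [0,-0.4,0.2,0,0,0],
  [0,-0.8,0.6,0,0,0],
  [0,-0.8,0.8,0,0,0],
  [0,-0.8,0.8,0,0,0],
])

```text
time: 20.72
tool_pos: [0.5885, -0.0677, 0.1911]
tool_rot: [-3.141, 0.005, 0.019]
contact_force: [0.1, -0.5, 0.5]
opening: 0.0297
grip_force: 0.0
```

```bash
python3 doors.py; python3 -c "
from h import *
print(robot.observe()['tool_pos'])"
```

```text
top latched 237 theta 1.607 pos [ 0.591 -0.304  0.203]
top lapped 32 theta 0.038 pos [ 0.569 -0.07   0.116]
side latched none
side lapped 117 theta 0.025 pos [ 0.575 -0.066  0.113]
[ 0.58986703 -0.06829785  0.19374455]
```

>>> move_arm([
  [0,0,0.4,0,0,0],
  [0,0,0.8,0,0,0],
  [0,0,0.96,0,0,0],
  [0,0,0.96,0,0,0],
])

```text
time: 21.32
tool_pos: [0.5897, -0.0677, 0.0976]
tool_rot: [3.142, 0.0, 0.018]
contact_force: [-0.6, 0.5, 0.2]
opening: 0.03
grip_force: 0.0
```

>>> move_arm([
  [0,0,0,0,0,0],
  [0,0,0,0,0,0],
  [0,0,0,0,0,0],
  [0,0,0,0,0,0],
  [0,0,0,0,0,0],
], fingers=-1, newtons=25)

```text
time: 21.95
tool_pos: [0.5905, -0.0694, 0.0991]
tool_rot: [3.138, -0.003, 0.019]
contact_force: [0.1, -8.2, 1.8]
opening: 0.0096
grip_force: 25.0
```

```bash
python3 -c "
from arc import *
arc(.112,[[0,.1,.2,.3,.4,.5,.6],[.6,.7,.8,.9,1.,1.1],[1.1,1.2,1.3,1.4,1.5,1.6,1.64]],1)"
```

```text
[[-0.048, -0.11], [-0.106, -0.214], [-0.174, -0.312], [-0.252, -0.403], [-0.338, -0.486], [-0.433, -0.559]]
[[-0.101, -0.064], [-0.208, -0.117], [-0.32, -0.159], [-0.436, -0.19], [-0.554, -0.21]]
[[-0.119, -0.007], [-0.239, -0.003], [-0.357, 0.014], [-0.473, 0.042], [-0.586, 0.081], [-0.63, 0.1]]
```

>>> move_arm([
  [0,-0.048,-0.11,0,0,0],
  [0,-0.106,-0.214,0,0,0],
  [0,-0.174,-0.312,0,0,0],
  [0,-0.252,-0.403,0,0,0],
  [0,-0.338,-0.486,0,0,0],
  [0,-0.433,-0.559,0,0,0],
  [0,-0.433,-0.559,0,0,0],
])

```text
time: 22.82
tool_pos: [0.5899, -0.0268, 0.1569]
tool_rot: [3.135, -0.005, 0.019]
contact_force: [-4.1, -10.8, 11.5]
opening: 0.0093
grip_force: 25.0
```

>>> move_arm([
  [0,-0.101,-0.064,0,0,0],
  [0,-0.208,-0.117,0,0,0],
  [0,-0.32,-0.159,0,0,0],
  [0,-0.436,-0.19,0,0,0],
  [0,-0.554,-0.21,0,0,0],
  [0,-0.554,-0.21,0,0,0],
])

```text
time: 23.58
tool_pos: [0.5893, 0.0306, 0.178]
tool_rot: [3.138, -0.007, 0.019]
contact_force: [-0.7, -4.4, 11.7]
opening: 0.0091
grip_force: 25.0
```

>>> move_arm([
  [0,-0.119,-0.007,0,0,0],
  [0,-0.239,-0.003,0,0,0],
  [0,-0.357,0.014,0,0,0],
  [0,-0.473,0.042,0,0,0],
  [0,-0.586,0.081,0,0,0],
  [0,-0.63,0.1,0,0,0],
  [0,-0.63,0.1,0,0,0],
])

```text
time: 24.45
tool_pos: [0.5884, 0.0944, 0.1663]
tool_rot: [3.141, -0.006, 0.019]
contact_force: [4.0, -1.6, 4.2]
opening: 0.0084
grip_force: 25.0
```

>>> move_arm([
  [0,0,0,0,0,0],
  [0,0,0,0,0,0],
  [0,0,0,0,0,0],
  [0,0,-0.2,0,0,0],
  [0,0,-0.6,0,0,0],
  [0,0,-1,0,0,0],
  [0,0,-1,0,0,0],
], fingers=-0.6)

```text
time: 25.32
tool_pos: [0.5877, 0.0948, 0.2678]
tool_rot: [-3.141, -0.007, 0.019]
contact_force: [-0.3, 0.0, 0.1]
opening: 0.0184
grip_force: 0.0
```

>>> move_arm([
  [-0.4,-0.4,0,0,0,0],
  [-0.9,-0.9,0,0,0,0],
  [-0.9,-0.9,0,0,0,0],
], fingers=1)

```text
time: 25.7
tool_pos: [0.4917, 0.185, 0.2637]
tool_rot: [-3.141, 0.003, 0.023]
contact_force: [0.4, -0.3, -0.4]
opening: 0.0438
grip_force: 0.0
```

```bash
python3 doors.py; python3 base.py
python3 - <<'E'
from h import *
print(robot.observe()['tool_pos'])
a=cam("side");b=cam("top")
x=cv2.resize(a["image"][235:384,160:235],None,fx=4,fy=4,interpolation=cv2.INTER_CUBIC)
y=cv2.resize(b["image"][130:245,220:370],None,fx=3.2,fy=3.2,interpolation=cv2.INTER_CUBIC)
m=np.zeros((600,790,3),np.uint8);m[:x.shape[0],:x.shape[1]]=x;m[:y.shape[0],305:305+y.shape[1]]=y;cv2.imwrite("pics/r.png",m[:,:,::-1])
E
```

```text
top latched 235 theta 1.606 pos [ 0.592 -0.304  0.203]
top lapped 261 theta 1.618 pos [0.591 0.092 0.182]
side latched none
side lapped 45 theta 1.628 pos [0.537 0.094 0.181]
top bosstop 152 med [ 0.4707 -0.3996  0.0624] zpct [0.058 0.062 0.066] rect mm [ 472.1 -403.3] [41.3 38. ] 1.5
side bosstop 45 med [ 0.4607 -0.3906  0.0623] zpct [0.057 0.062 0.065] rect mm [ 467.  -398.8] [31.9 37.1] 88.0
[0.49549569 0.18207348 0.26387205]
```

View pics/r.png

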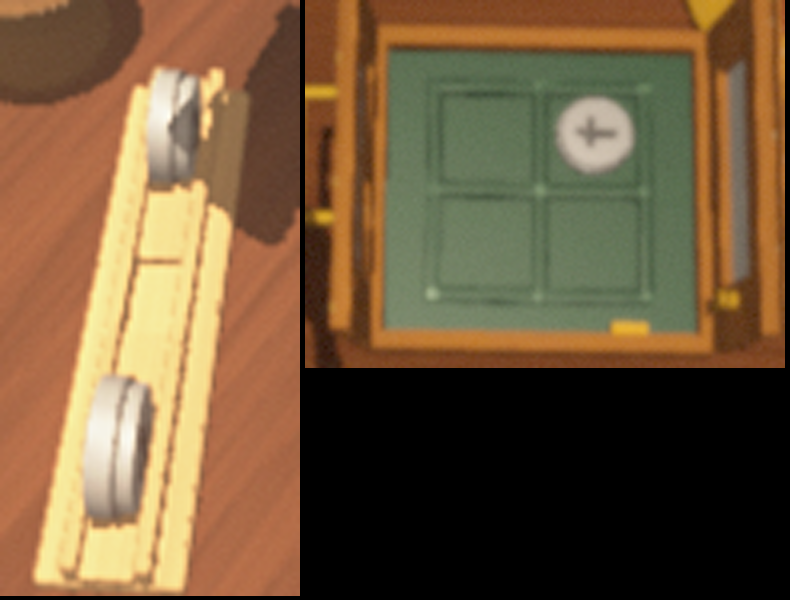

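Both doors are upright, and the stored pyx is at the far right. I'll zoom in on the rack to see which way the lids face.

Run:
```python
from h import *
a=cam("side");b=cam("top")
z=lambda c,x0,y0,w,h,s:cv2.resize(c["image"][y0:y0+h,x0:x0+w],(w*s,h*s),interpolation=cv2.INTER_CUBIC)
m=np.zeros((600,800,3),np.uint8)
m[:300,:300]=z(a,188,245,30,30,10)
m[300:600,:300]=z(a,173,325,30,30,10)[:300]
m[:280,310:660]=z(b,150,180,35,28,10)
m[290:570,310:660]=z(b,85,217,35,28,10)
cv2.imwrite("pics/p.png",m[:,:,::-1])
P=pts(b);
print(P[197,168],P[231,104])
```

```text
[0.46550642 0.13922487 0.60283049] [0.45670301 0.39574487 0.07334511]
```

View pics/p.png

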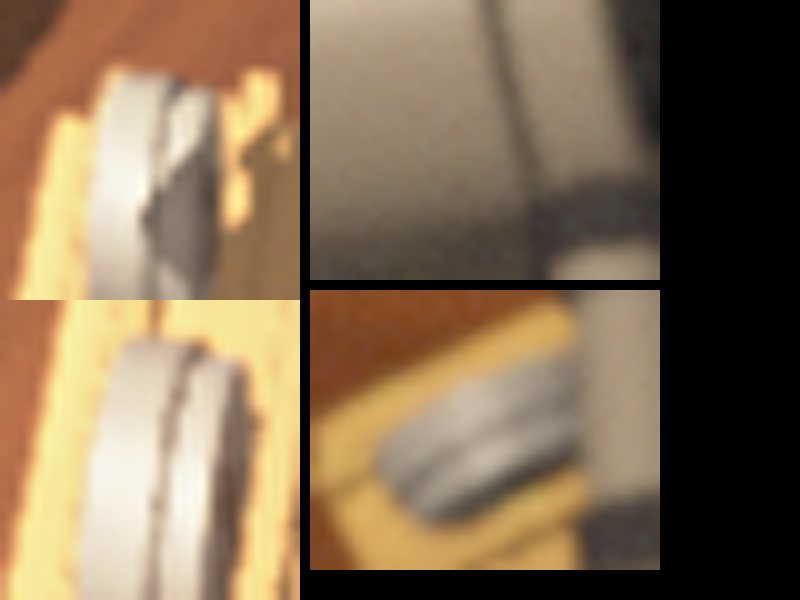

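Both pyxes show the narrower lid step on the robot side, so the lids face the robot. I'll pick up pyx A by its rim, along the groove.

>>> move_arm([
  [0.3,-0.28,0,0,0,-0.05],
  [0.576,-0.56,0,0,0,-0.1],
  [0.576,-0.56,0,0,0,-0.163],
  [0.576,-0.56,0.3,0,0,-0.163],
  [0.576,-0.56,0.6,0,0,-0.163],
  [0.576,-0.56,0.6,0,0,-0.163],
], fingers=1)

```text
time: 26.9
tool_pos: [0.5503, 0.2392, 0.202]
tool_rot: [-3.14, 0.005, 0.53]
contact_force: [-0.3, -0.4, 0.2]
opening: 0.0916
grip_force: 0.0
```

Run:
```python
from h import *
s=robot.observe();print(s["tool_pos"],s["tool_rot"],s["opening"],s["qpos"])
c=cam("top");P=pts(c);h=cv2.cvtColor(c["image"],cv2.COLOR_RGB2HSV)
m=(P[...,0]>.6)&(P[...,0]<.68)&(P[...,1]<-.1)&(P[...,1]>-.2)&(P[...,2]<.066)&(P[...,2]>.05);q=P[m];print(len(q),cv2.minEnclosingCircle((q[:,:2]*1000).astype(np.float32)),np.median(q[:,2]))
```

```text
[0.55025009 0.23919585 0.20195799] [-3.140368    0.00535497  0.53030993] 0.09156874834718695 [ 2.82446975e-01  5.02124136e-01  1.34012972e+00 -1.31124606e-04
  1.30483056e+00  1.32297146e+00]
406 ((627.237060546875, -148.5633087158203), 47.83734893798828) 0.05813786754318717
```

>>> move_arm([
  [0.01,0,0.5,0,0,0],
  [0.01,0,0.95,0,0,0],
  [0.01,0,0.95,0,0,0],
])

```text
time: 27.32
tool_pos: [0.551, 0.2399, 0.1078]
tool_rot: [-3.14, 0.005, 0.531]
contact_force: [0.2, -0.1, -0.9]
opening: 0.0921
grip_force: 0.0
```

>>> move_arm([
  [0,0,0.4,0,0,0],
  [0,0,0.7,0,0,0],
  [0,0,0.73,0,0,0],
  [0,0,0.73,0,0,0],
])

```text
time: 27.82
tool_pos: [0.5539, 0.241, 0.0389]
tool_rot: [3.141, -0.004, 0.531]
contact_force: [-0.2, -0.9, 0.1]
opening: 0.0915
grip_force: 0.0
```

>>> move_arm([
  [0,0,0,0,0,0],
  [0,0,0,0,0,0],
  [0,0,0,0,0,0],
  [0,0,0,0,0,0],
], fingers=-1, newtons=40)

```text
time: 28.32
tool_pos: [0.5528, 0.2402, 0.0371]
tool_rot: [3.141, -0.001, 0.531]
contact_force: [0.4, -4.1, 4.9]
opening: 0.0653
grip_force: 40.0
```

>>> move_arm([
  [0,0,-0.2,0,0,0],
  [0,0,-0.6,0,0,0],
  [0,0,-0.8,0,0,0],
  [0,0,-0.8,0,0,0],
])

```text
time: 28.82
tool_pos: [0.5527, 0.2409, 0.1175]
tool_rot: [3.141, -0.003, 0.531]
contact_force: [-0.8, -0.3, -2.5]
opening: 0.0646
grip_force: 40.0
```

>>> move_arm([
  [-0.4,-0.2,0,0,0,0],
  [-0.9,-0.44,0,0,0,0],
  [-0.9,-0.44,0,0,0,0],
])

```text
time: 29.2
tool_pos: [0.4461, 0.2319, 0.114]
tool_rot: [-3.139, 0.009, 0.532]
contact_force: [2.0, -0.4, -1.2]
opening: 0.0655
grip_force: 40.0
```

>>> move_arm([
  [-0.2,0,0,0,-0.05,0],
  [-0.2,0,0,0,-0.1,0],
  [-0.2,0,0,0,-0.15,0],
  [-0.2,0,0,0,-0.2,0],
  [-0.2,0,0,0,-0.25,0],
  [-0.2,0,0.3,0,-0.25,0],
  [-0.2,0,0.5,0,-0.25,0],
  [-0.2,0,0.5,0,-0.25,0],
])

```text
time: 30.2
tool_pos: [0.4342, 0.2224, 0.0647]
tool_rot: [-3.141, 0.789, 0.531]
contact_force: [-0.3, -0.3, -1.2]
opening: 0.0652
grip_force: 40.0
```

Run:
```python
from h import *
s=robot.observe();print(s["tool_pos"],s["tool_rot"],s["qpos"].round(2)); print(R.from_euler("xyz",s["tool_rot"]).as_matrix().round(3))
a=cam("side");save(a,"f.png",(160,200,360,384),3)
```

```text
[0.43421096 0.22236412 0.06474069] [-3.14074263  0.78875288  0.53148522] [ 0.38  0.93  1.17 -0.11  1.81  1.44]
[[ 0.608  0.506 -0.612]
 [ 0.357 -0.862 -0.359]
 [-0.709 -0.001 -0.705]]
```

View pics/f.png

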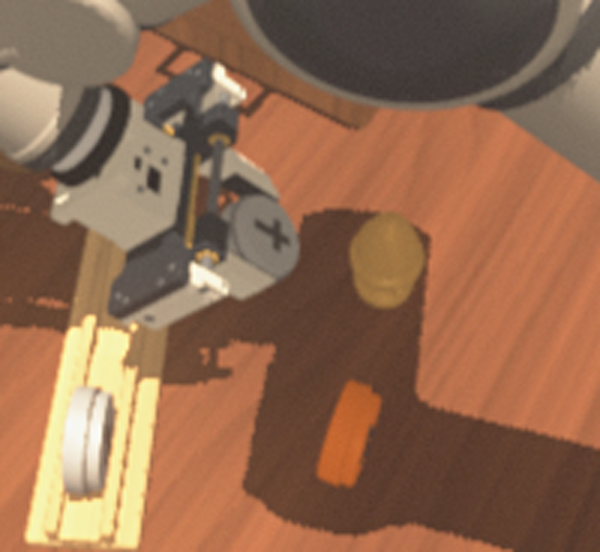

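The held pyx shows its cross at (270,235), facing up as it tilts. The finial at (388,260) is clear.

>>> move_arm([
  [0.15,0,0.15,0,0,0],
  [0.23,0,0.23,0,0,0],
  [0.255,0,0.255,0,0,0],
  [0.26,0,0.26,0,0,0],
  [0.26,0,0.26,0,0,0],
])

```text
time: 30.88
tool_pos: [0.4351, 0.2228, 0.0299]
tool_rot: [3.141, 0.785, 0.531]
contact_force: [-0.1, -0.1, -1.4]
opening: 0.065
grip_force: 40.0
```

>>> move_arm([
  [0,0,0,0,0,0],
  [0,0,0,0,0,0],
  [0,0,0,0,0,0],
  [0,0,0,0,0,0],
  [0,0,0,0,0,0],
], fingers=0.9)

```text
time: 31.5
tool_pos: [0.4349, 0.2227, 0.0296]
tool_rot: [3.142, 0.785, 0.531]
contact_force: [0.5, -0.2, 0.1]
opening: 0.0868
grip_force: 0.0
```

>>> move_arm([
  [-0.4,0,-0.4,0,0,0],
  [-0.8,0,-0.8,0,0,0],
  [-0.8,0,-0.8,0,0,0],
  [-0.8,0,-0.8,0,0.05,0],
  [-0.8,0,-0.8,0,0.1,0],
  [-0.8,0,-0.8,0,0.15,0],
  [-0.8,0,-0.8,0,0.2,0],
  [-0.8,0,-0.8,0,0.252,0],
  [-0.8,0,-0.8,0,0.252,0],
])

```text
time: 32.62
tool_pos: [0.4324, 0.2216, 0.1425]
tool_rot: [-3.141, -0.003, 0.53]
contact_force: [0.3, 0.2, -0.3]
opening: 0.0871
grip_force: 0.0
```

```bash
cat > flat.py <<'E'
from m import *
s=robot.observe();print(s["tool_pos"],s["tool_rot"])
for n in("side","top"):
    c=cam(n);P=pts(c);h=cv2.cvtColor(c["image"],cv2.COLOR_RGB2HSV)
    m=(h[...,1]<70)&(P[...,2]>.014)&(P[...,2]<.034)&(P[...,0]>.38)&(P[...,0]<.53)&(P[...,1]>.13)&(P[...,1]<.31)
    comp(c,m,(0,0,800,600),n+" flat")
E
python3 flat.py
```

```text
[0.43238642 0.22164831 0.14249093] [-3.14106758e+00 -2.97960460e-03  5.30359010e-01]
side flat 494 med [0.4516 0.2419 0.0242] zpct [0.015 0.024 0.027] rect mm [453.  238.7] [61.3 59.9] 67.5
top flat 27 med [0.4673 0.2154 0.0241] zpct [0.021 0.024 0.026] rect mm [469.8 217.1] [18.8 12.9] 27.6
```

>>> move_arm([
  [0.27,-0.03,0,0,0,0],
  [0.27,-0.03,0.5,0,0,0],
  [0.27,-0.03,0.9,0,0,0],
  [0.27,-0.03,0.9,0,0,0],
], fingers=1)

```text
time: 33.22
tool_pos: [0.4561, 0.239, 0.0497]
tool_rot: [-3.14, 0.002, 0.531]
contact_force: [-0.3, 1.0, 0.9]
opening: 0.0923
grip_force: 0.0
```

>>> move_arm([
  [0,0,0.3,0,0,0],
  [0,0,0.46,0,0,0],
  [0,0,0.46,0,0,0],
])

```text
time: 33.6
tool_pos: [0.4576, 0.2395, 0.0068]
tool_rot: [-3.141, -0.005, 0.531]
contact_force: [-0.1, 0.4, -0.2]
opening: 0.0917
grip_force: 0.0
```

>>> move_arm([
  [0,0,0,0,0,0],
  [0,0,0,0,0,0],
  [0,0,0,0,0,0],
  [0,0,0,0,0,0],
], fingers=-1, newtons=35)

```text
time: 34.1
tool_pos: [0.4582, 0.2394, 0.0077]
tool_rot: [3.141, -0.008, 0.531]
contact_force: [0.1, -1.8, 5.7]
opening: 0.0648
grip_force: 35.0
```

>>> move_arm([
  [0,0,-0.4,0,0,0],
  [0,0,-1,0,0,0],
  [0,0,-1,0,0,0],
])

```text
time: 34.48
tool_pos: [0.4593, 0.2402, 0.1109]
tool_rot: [3.14, -0.015, 0.531]
contact_force: [0.9, 0.3, -2.0]
opening: 0.0648
grip_force: 35.0
```

>>> move_arm([
  [0,0,-0.5,0,0,-0.05],
  [0,0,-1,0,0,-0.1],
  [0,0,-1,0,0,-0.164],
  [0,0,-1,0,0,-0.164],
  [0,0,-1,0,0,-0.164],
])

```text
time: 35.1
tool_pos: [0.4556, 0.2385, 0.2054]
tool_rot: [3.141, -0.003, 1.043]
contact_force: [0.5, -0.4, -3.5]
opening: 0.0648
grip_force: 35.0
```

>>> move_arm([
  [0,0,-0.5,0,0,0],
  [0,0,-0.65,0,0,0],
  [0,0,-0.65,0,0,0],
])

```text
time: 35.48
tool_pos: [0.4563, 0.2387, 0.2719]
tool_rot: [3.138, -0.006, 1.044]
contact_force: [-0.4, 0.4, -2.5]
opening: 0.0648
grip_force: 35.0
```

>>> move_arm([
  [-0.21,0.38,0,0,0,0],
  [-0.424,0.758,0,0,0,0],
  [-0.424,0.758,0,0,0,0],
])

```text
time: 35.85
tool_pos: [0.5008, 0.1616, 0.2696]
tool_rot: [3.141, -0.003, 1.041]
contact_force: [-0.0, 1.7, -2.6]
opening: 0.0647
grip_force: 35.0
```

>>> move_arm([
  [-0.21,0.38,0,0,0,0],
  [-0.424,0.758,0,0,0,0],
  [-0.424,0.758,0,0,0,0],
])

```text
time: 36.22
tool_pos: [0.545, 0.0877, 0.27]
tool_rot: [3.141, -0.004, 1.042]
contact_force: [-0.3, -0.5, -1.4]
opening: 0.0649
grip_force: 35.0
```

>>> move_arm([
  [-0.21,0.38,0,0,0,0],
  [-0.424,0.758,0,0,0,0],
  [-0.424,0.758,0,0,0,0],
])

```text
time: 36.6
tool_pos: [0.5893, 0.0137, 0.2702]
tool_rot: [3.141, -0.004, 1.043]
contact_force: [0.1, 0.5, -1.9]
opening: 0.0646
grip_force: 35.0
```

>>> move_arm([
  [-0.21,0.38,0,0,0,0],
  [-0.424,0.758,0,0,0,0],
  [-0.424,0.758,0,0,0,0],
  [-0.424,0.758,0,0,0,0],
])

```text
time: 37.1
tool_pos: [0.6328, -0.0582, 0.2712]
tool_rot: [3.141, -0.006, 1.047]
contact_force: [0.8, 0.4, -1.7]
opening: 0.065
grip_force: 35.0
```

Run:
```python
from h import *
s=robot.observe();print(s["tool_pos"],s["tool_rot"])
for n in("top","side"):
    c=cam(n);P=pts(c);h=cv2.cvtColor(c["image"],cv2.COLOR_RGB2HSV)
    m=(P[...,0]>.46)&(P[...,0]<.72)&(P[...,1]<.02)&(P[...,1]>-.23)&(P[...,2]<.066)&(P[...,2]>.05)&(h[...,1]<60);q=P[m]
    if len(q)>20: print(n,len(q),cv2.minAreaRect((q[:,:2]*1000).astype(np.float32)),np.median(q,0))
    save(c,n+"3.png",(220,110,400,245) if n=="top" else (180,80,400,260),3.3)
```

```text
[ 0.63279922 -0.05818673  0.271167  ] [ 3.14076582 -0.00561072  1.04695822]
top 124 ((637.7166748046875, -155.14151000976562), (55.404502868652344, 63.427059173583984), 9.663629531860352) [ 0.63620932 -0.17221628  0.05747746]
side 209 ((637.1464233398438, -152.72970581054688), (59.43625259399414, 62.727073669433594), 53.2417106628418) [ 0.63436829 -0.15110211  0.05889006]
```

View pics/side3.png

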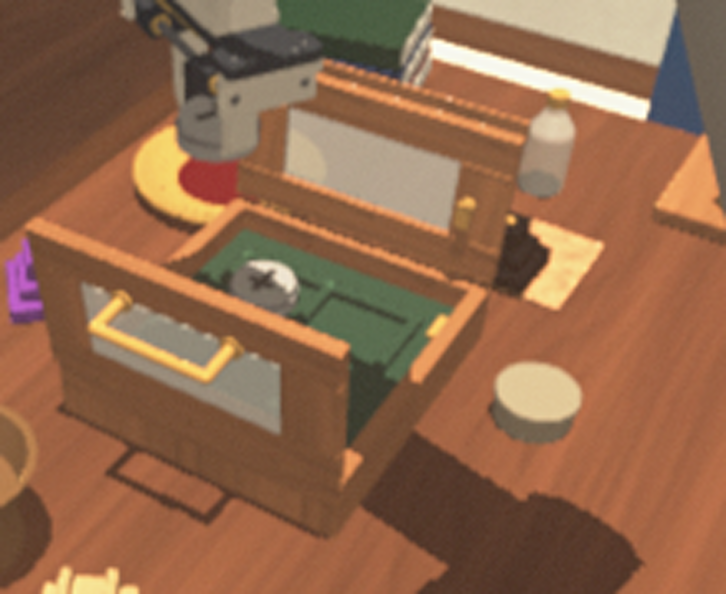

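The stored pyx lies at pocket 4 as expected, and the held one is over pocket 3. I'll lower it.

>>> move_arm([
  [0.03,0.03,0.4,0,0,0],
  [0.03,0.03,0.8,0,0,0],
  [0.03,0.03,0.8,0,0,0],
])

```text
time: 37.58
tool_pos: [0.6358, -0.057, 0.1891]
tool_rot: [-3.138, -0.003, 1.047]
contact_force: [-0.2, 0.5, -0.6]
opening: 0.065
grip_force: 35.0
```

>>> move_arm([
  [0,0,0.4,0,0,0],
  [0,0,0.8,0,0,0],
  [0,0,0.8,0,0,0],
])

```text
time: 37.95
tool_pos: [0.6373, -0.0576, 0.1111]
tool_rot: [-3.141, -0.004, 1.047]
contact_force: [0.0, 0.1, -1.0]
opening: 0.0652
grip_force: 35.0
```

>>> move_arm([
  [0,0,0.3,0,0,0],
  [0,0,0.55,0,0,0],
  [0,0,0.63,0,0,0],
  [0,0,0.63,0,0,0],
  [0,0,0.63,0,0,0],
])

```text
time: 38.58
tool_pos: [0.64, -0.0584, 0.051]
tool_rot: [3.135, -0.006, 1.046]
contact_force: [0.3, 0.6, -1.7]
opening: 0.0645
grip_force: 35.0
```

>>> move_arm([
  [-0.01,-0.02,0.02,0,0,0],
  [-0.01,-0.02,0.02,0,0,0],
])

```text
time: 38.83
tool_pos: [0.6365, -0.0581, 0.0473]
tool_rot: [3.138, -0.005, 1.046]
contact_force: [0.2, -0.5, -1.9]
opening: 0.0649
grip_force: 35.0
```

>>> move_arm([
  [0,0,0,0,0,0],
  [0,0,0,0,0,0],
  [0,0,0,0,0,0],
  [0,0,0,0,0,0],
], fingers=0.72)

```text
time: 39.33
tool_pos: [0.6367, -0.0581, 0.047]
tool_rot: [3.138, -0.005, 1.046]
contact_force: [0.1, -0.6, -0.6]
opening: 0.079
grip_force: 0.0
```

>>> move_arm([
  [0,0,-0.4,0,0,0],
  [0,0,-1,0,0,0],
  [0,0,-1,0,0,0],
])

```text
time: 39.7
tool_pos: [0.6391, -0.059, 0.1528]
tool_rot: [3.128, -0.009, 1.046]
contact_force: [-0.1, -0.2, -0.9]
opening: 0.0788
grip_force: 0.0
```

>>> move_arm([
  [0,0,-0.4,0,0,0],
  [0,0,-1,0,0,0],
  [0,0,-1,0,0,0],
])

```text
time: 40.08
tool_pos: [0.6376, -0.0591, 0.2519]
tool_rot: [3.129, -0.008, 1.046]
contact_force: [0.0, 0.6, -0.0]
opening: 0.0788
grip_force: 0.0
```

>>> move_arm([
  [0,-0.4,-0.1,0,0,0],
  [0,-0.8,-0.3,0,0,0],
  [0,-0.8,-0.3,0,0,0.05],
  [0,-0.8,-0.3,0,0,0.1],
  [0,-0.8,-0.3,0,0,0.164],
  [0,-0.8,-0.3,0,0,0.164],
])

```text
time: 40.83
tool_pos: [0.5657, -0.0187, 0.2753]
tool_rot: [-3.14, -0.005, 0.532]
contact_force: [0.7, 0.2, -0.3]
opening: 0.0793
grip_force: 0.0
```

```bash
cat > pk.py <<'E'
from h import *
s=robot.observe();print(s["time"],s["tool_pos"],s["tool_rot"])
for n in("top","side"):
    c=cam(n);P=pts(c);h=cv2.cvtColor(c["image"],cv2.COLOR_RGB2HSV)
    m=((P[...,0]>.47)&(P[...,0]<.71)&(P[...,1]<.02)&(P[...,1]>-.23)&(P[...,2]<.075)&(P[...,2]>.05)&(h[...,1]<75)).astype(np.uint8)
    k,l,st,_=cv2.connectedComponentsWithStats(m)
    for i in range(1,k):
        if st[i,4]>60: q=P[l==i];r=cv2.minAreaRect((q[:,:2]*1000).astype(np.float32));A=np.c_[q[:,:2],np.ones(len(q))];w=np.linalg.lstsq(A,q[:,2],rcond=None)[0];print(n,st[i,4],np.round(r[0]),np.round(r[1]),np.median(q[:,2]).round(4),"tilt",np.hypot(*w[:2]).round(3))
E
python3 pk.py
```

```text
40.825 [ 0.5656532  -0.01869751  0.27526888] [-3.14022672 -0.00450152  0.53196418]
top 305 [ 637. -159.] [52. 64.] 0.0585 tilt 0.035
side 223 [ 638. -154.] [60. 61.] 0.0592 tilt 0.065
```

>>> move_arm([
  [0.12,-0.42,0,0,0,0],
  [0.238,-0.842,0,0,0,0],
  [0.238,-0.842,0,0,0,0],
], fingers=1)

```text
time: 41.3
tool_pos: [0.5432, 0.0682, 0.2767]
tool_rot: [-3.141, -0.006, 0.537]
contact_force: [-0.4, -0.3, -0.5]
opening: 0.0919
grip_force: 0.0
```

>>> move_arm([
  [0.12,-0.42,0,0,0,0],
  [0.238,-0.842,0,0,0,0],
  [0.238,-0.842,0,0,0,0],
])

```text
time: 41.68
tool_pos: [0.5214, 0.1521, 0.2768]
tool_rot: [-3.141, -0.006, 0.536]
contact_force: [-0.9, -0.5, 0.6]
opening: 0.0914
grip_force: 0.0
```

>>> move_arm([
  [0.12,-0.42,0,0,0,0],
  [0.238,-0.842,0,0,0,0],
  [0.238,-0.842,0,0,0,0],
])

```text
time: 42.05
tool_pos: [0.4997, 0.2361, 0.2768]
tool_rot: [3.141, -0.006, 0.535]
contact_force: [0.1, 0.5, 0.8]
opening: 0.0919
grip_force: 0.0
```

>>> move_arm([
  [0.12,-0.42,0,0,0,0],
  [0.238,-0.842,0,0,0,0],
  [0.238,-0.842,0,0,0,0],
])

```text
time: 42.42
tool_pos: [0.4778, 0.3203, 0.2768]
tool_rot: [3.141, -0.006, 0.534]
contact_force: [-0.2, -0.1, -0.3]
opening: 0.0918
grip_force: 0.0
```

>>> move_arm([
  [0.12,-0.42,0,0,0,0],
  [0.238,-0.842,0.3,0,0,0],
  [0.238,-0.842,0.8,0,0,0],
  [0.238,-0.842,0.8,0,0,0],
])

```text
time: 42.92
tool_pos: [0.4552, 0.4018, 0.1935]
tool_rot: [3.14, 0.003, 0.531]
contact_force: [-0.1, -0.1, 0.4]
opening: 0.0919
grip_force: 0.0
```

```bash
python3 pk.py
python3 - <<'E'
from m import *
for n,b in(("side",(230,480,330,598)),("top",(120,320,220,400))):
    c=cam(n);P=pts(c);h=cv2.cvtColor(c["image"],cv2.COLOR_RGB2HSV);comp(c,(h[...,1]<60)&(P[...,2]>.045)&(P[...,2]<.09),b,n)
E
```

```text
42.925 [0.45521717 0.40177489 0.19353102] [3.13991624e+00 2.79325436e-03 5.30560473e-01]
top 405 [635. -61.] [63. 64.] 0.0583 tilt 0.016
top 408 [ 641. -154.] [63. 64.] 0.0582 tilt 0.02
side 397 med [0.4461 0.4152 0.0697] zpct [0.049 0.07  0.077] rect mm [451.4 407.4] [23.8 57.1] 27.8
top 218 med [0.4569 0.3972 0.0712] zpct [0.051 0.071 0.081] rect mm [457.9 401.2] [24. 59.] 34.6
```

>>> move_arm([
  [0.01,-0.02,0.5,0,0,0],
  [0.01,-0.02,0.9,0,0,0],
  [0.01,-0.02,0.9,0,0,0],
])

```text
time: 43.5
tool_pos: [0.4559, 0.4062, 0.1065]
tool_rot: [3.141, -0.003, 0.53]
contact_force: [0.1, -1.3, 0.4]
opening: 0.0914
grip_force: 0.0
```

>>> move_arm([
  [0,0,0.4,0,0,0],
  [0,0,0.65,0,0,0],
  [0,0,0.7,0,0,0],
  [0,0,0.7,0,0,0],
])

```text
time: 44.0
tool_pos: [0.4581, 0.4082, 0.0397]
tool_rot: [-3.141, -0.01, 0.531]
contact_force: [0.6, -0.6, 0.2]
opening: 0.0919
grip_force: 0.0
```

>>> move_arm([
  [0,0,0,0,0,0],
  [0,0,0,0,0,0],
  [0,0,0,0,0,0],
  [0,0,0,0,0,0],
], fingers=-1, newtons=40)

```text
time: 44.5
tool_pos: [0.4575, 0.4071, 0.0382]
tool_rot: [3.14, -0.007, 0.531]
contact_force: [1.2, -3.8, 4.5]
opening: 0.0651
grip_force: 40.0
```

>>> move_arm([
  [0,0,-0.2,0,0,0],
  [0,0,-0.6,0,0,0],
  [0,0,-0.8,0,0,0],
  [0,0,-0.8,0,0,0],
])

```text
time: 45.0
tool_pos: [0.4566, 0.4079, 0.1186]
tool_rot: [-3.141, -0.009, 0.531]
contact_force: [-0.7, -0.2, -1.5]
opening: 0.0654
grip_force: 40.0
```

>>> move_arm([
  [-0.25,0.37,0,0,0,0],
  [-0.5,0.74,0,0,0,0],
  [-0.5,0.74,0,0,0,0],
])

```text
time: 45.38
tool_pos: [0.4494, 0.3155, 0.1155]
tool_rot: [-3.142, -0.002, 0.528]
contact_force: [0.4, 0.5, -1.6]
opening: 0.0652
grip_force: 40.0
```

>>> move_arm([
  [-0.25,0.37,0,0,0,0],
  [-0.5,0.74,0,0,0,0],
  [-0.5,0.74,0,0,0,0],
])

```text
time: 45.75
tool_pos: [0.4444, 0.2274, 0.1158]
tool_rot: [-3.141, -0.004, 0.528]
contact_force: [0.7, 0.6, -1.9]
opening: 0.0648
grip_force: 40.0
```

>>> move_arm([
  [-0.1,0,0,0,-0.05,0],
  [-0.1,0,0,0,-0.1,0],
  [-0.1,0,0,0,-0.15,0],
  [-0.1,0,0,0,-0.2,0],
  [-0.1,0,0,0,-0.25,0],
  [-0.1,0,0.3,0,-0.25,0],
  [-0.1,0,0.5,0,-0.25,0],
  [-0.1,0,0.5,0,-0.25,0],
])

```text
time: 46.75
tool_pos: [0.4357, 0.2244, 0.0652]
tool_rot: [-3.141, 0.782, 0.532]
contact_force: [-0.2, 0.2, -2.3]
opening: 0.0645
grip_force: 40.0
```

Run:
```python
from h import *
s=robot.observe();print(s["tool_pos"],s["tool_rot"])
a=cam("side");save(a,"f2.png",(200,220,330,330),3)
```

```text
[0.43567902 0.22441441 0.06524986] [-3.1409782  0.782037   0.5322059]
```

View pics/f2.png

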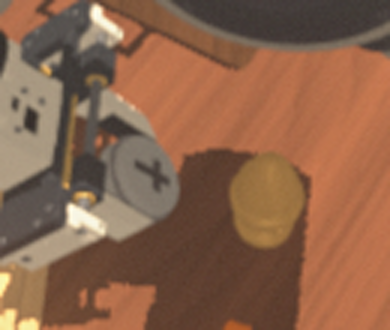

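The cross of the second pyx also shows, at (150,175), facing up. I'll repeat the laying-down.

>>> move_arm([
  [0.15,0,0.15,0,0,0],
  [0.23,0,0.23,0,0,0],
  [0.255,0,0.255,0,0,0],
  [0.262,0,0.262,0,0,0],
  [0.262,0,0.262,0,0,0],
])

```text
time: 47.42
tool_pos: [0.437, 0.2242, 0.03]
tool_rot: [3.141, 0.779, 0.531]
contact_force: [0.9, 0.2, -1.8]
opening: 0.0653
grip_force: 40.0
```

>>> move_arm([
  [0,0,0,0,0,0],
  [0,0,0,0,0,0],
  [0,0,0,0,0,0],
  [0,0,0,0,0,0],
  [0,0,0,0,0,0],
], fingers=0.9)

```text
time: 48.05
tool_pos: [0.4368, 0.2242, 0.0297]
tool_rot: [3.142, 0.779, 0.531]
contact_force: [-0.7, 0.2, 0.8]
opening: 0.0872
grip_force: 0.0
```

>>> move_arm([
  [-0.4,0,-0.4,0,0,0],
  [-0.8,0,-0.8,0,0,0],
  [-0.8,0,-0.8,0,0,0],
  [-0.8,0,-0.8,0,0.05,0],
  [-0.8,0,-0.8,0,0.1,0],
  [-0.8,0,-0.8,0,0.15,0],
  [-0.8,0,-0.8,0,0.2,0],
  [-0.8,0,-0.8,0,0.25,0],
  [-0.8,0,-0.8,0,0.25,0],
])

```text
time: 49.18
tool_pos: [0.4338, 0.2228, 0.1426]
tool_rot: [-3.141, -0.003, 0.53]
contact_force: [-0.5, -0.4, -0.5]
opening: 0.0873
grip_force: 0.0
```

```bash
python3 flat.py; python3 base.py
```

```text
[0.43375427 0.22281925 0.14263463] [-3.14111428 -0.00319374  0.53041709]
side flat 475 med [0.4519 0.2428 0.0243] zpct [0.015 0.024 0.027] rect mm [454.5 239.3] [61.2 58.6] 33.6
top flat 28 med [0.4695 0.2166 0.0239] zpct [0.019 0.024 0.028] rect mm [471.2 215. ] [11.6 26.2] 88.3
top bosstop 140 med [ 0.4854 -0.3651  0.0621] zpct [0.058 0.062 0.067] rect mm [ 485.7 -367.8] [34.2 40.9] 86.3
side bosstop 10 med [ 0.4683 -0.3531  0.0605] zpct [0.058 0.061 0.064] rect mm [ 468.9 -352.8] [15.8  6.1] 11.8
```

>>> move_arm([
  [0.26,-0.03,0,0,0,0],
  [0.26,-0.03,0.5,0,0,0],
  [0.26,-0.03,0.9,0,0,0],
  [0.26,-0.03,0.9,0,0,0],
], fingers=1)

```text
time: 49.92
tool_pos: [0.456, 0.2394, 0.05]
tool_rot: [-3.14, 0.001, 0.531]
contact_force: [-0.4, 0.2, 0.4]
opening: 0.0918
grip_force: 0.0
```

>>> move_arm([
  [0,0,0.3,0,0,0],
  [0,0,0.46,0,0,0],
  [0,0,0.46,0,0,0],
])

```text
time: 50.3
tool_pos: [0.4578, 0.24, 0.0069]
tool_rot: [-3.141, -0.005, 0.531]
contact_force: [-0.4, 0.1, 0.2]
opening: 0.0916
grip_force: 0.0
```

>>> move_arm([
  [0,0,0,0,0,0],
  [0,0,0,0,0,0],
  [0,0,0,0,0,0],
  [0,0,0,0,0,0],
], fingers=-1, newtons=35)

```text
time: 50.8
tool_pos: [0.4586, 0.24, 0.0078]
tool_rot: [3.141, -0.008, 0.531]
contact_force: [0.9, -2.4, 6.1]
opening: 0.0647
grip_force: 35.0
```

>>> move_arm([
  [0,0,-0.4,0,0,0],
  [0,0,-1,0,0,0],
  [0,0,-1,0,0,0],
])

```text
time: 51.18
tool_pos: [0.4597, 0.2408, 0.111]
tool_rot: [3.14, -0.015, 0.531]
contact_force: [-0.5, 0.4, -1.1]
opening: 0.0652
grip_force: 35.0
```

>>> move_arm([
  [0,0,-0.5,0,0,-0.05],
  [0,0,-1,0,0,-0.1],
  [0,0,-1,0,0,-0.164],
  [0,0,-1,0,0,-0.164],
  [0,0,-1,0,0,-0.164],
])

```text
time: 51.8
tool_pos: [0.4559, 0.2392, 0.2055]
tool_rot: [3.141, -0.003, 1.043]
contact_force: [-0.1, -0.3, -2.2]
opening: 0.0646
grip_force: 35.0
```

>>> move_arm([
  [0,0,-0.5,0,0,0],
  [0,0,-0.65,0,0,0],
  [0,0,-0.65,0,0,0],
])

```text
time: 52.18
tool_pos: [0.4566, 0.2393, 0.272]
tool_rot: [3.138, -0.006, 1.044]
contact_force: [-0.9, 0.5, -2.8]
opening: 0.0645
grip_force: 35.0
```

>>> move_arm([
  [-0.36,0.38,0,0,0,0],
  [-0.72,0.75,0,0,0,0],
  [-0.72,0.75,0,0,0,0],
])

```text
time: 52.55
tool_pos: [0.4853, 0.1364, 0.2698]
tool_rot: [3.141, -0.003, 1.04]
contact_force: [-0.6, 0.8, -2.9]
opening: 0.0647
grip_force: 35.0
```

>>> move_arm([
  [-0.36,0.38,0,0,0,0],
  [-0.72,0.75,0,0,0,0],
  [-0.72,0.75,0,0,0,0],
])

```text
time: 52.92
tool_pos: [0.5142, 0.0374, 0.2699]
tool_rot: [3.141, -0.004, 1.041]
contact_force: [-0.4, 0.9, -1.7]
opening: 0.0649
grip_force: 35.0
```

>>> move_arm([
  [-0.36,0.38,0,0,0,0],
  [-0.72,0.75,0,0,0,0],
  [-0.72,0.75,0,0,0,0],
  [-0.72,0.75,0,0,0,0],
])

```text
time: 53.42
tool_pos: [0.5425, -0.0588, 0.2706]
tool_rot: [3.141, -0.006, 1.046]
contact_force: [0.9, -1.2, -1.8]
opening: 0.065
grip_force: 35.0
```

>>> move_arm([
  [0,0.01,0.4,0,0,0],
  [0,0.01,0.8,0,0,0],
  [0,0.01,0.8,0,0,0],
])

```text
time: 53.8
tool_pos: [0.5421, -0.0583, 0.1889]
tool_rot: [-3.138, -0.004, 1.048]
contact_force: [0.4, -0.0, -1.0]
opening: 0.0647
grip_force: 35.0
```

>>> move_arm([
  [0,0,0.4,0,0,0],
  [0,0,0.8,0,0,0],
  [0,0,0.8,0,0,0],
])

```text
time: 54.18
tool_pos: [0.5437, -0.0592, 0.1109]
tool_rot: [-3.141, -0.005, 1.047]
contact_force: [-0.4, 0.2, -1.5]
opening: 0.0651
grip_force: 35.0
```

>>> move_arm([
  [0,0,0.3,0,0,0],
  [0,0,0.55,0,0,0],
  [0,0,0.65,0,0,0],
  [0,0,0.65,0,0,0],
  [0,0,0.65,0,0,0],
])

```text
time: 54.8
tool_pos: [0.5462, -0.0604, 0.0482]
tool_rot: [3.136, -0.006, 1.046]
contact_force: [-0.5, 0.3, -2.2]
opening: 0.0646
grip_force: 35.0
```

>>> move_arm([
  [0,0,0,0,0,0],
  [0,0,0,0,0,0],
  [0,0,0,0,0,0],
  [0,0,0,0,0,0],
], fingers=0.72)

```text
time: 55.3
tool_pos: [0.5451, -0.0603, 0.0466]
tool_rot: [3.138, -0.005, 1.046]
contact_force: [-0.4, 0.3, -0.3]
opening: 0.079
grip_force: 0.0
```

>>> move_arm([
  [0,0,-0.4,0,0,0],
  [0,0,-1,0,0,0],
  [0,0,-1,0,0,0],
])

```text
time: 55.68
tool_pos: [0.5473, -0.0612, 0.1512]
tool_rot: [3.129, -0.008, 1.046]
contact_force: [0.5, -0.9, -0.1]
opening: 0.0786
grip_force: 0.0
```

>>> move_arm([
  [0,0,-0.4,0,0,0],
  [0,0,-1,0,0,0],
  [0,0,-1,0,0,0.05],
  [0,0,-1,0,0,0.1],
  [0,0,-1,0,0,0.15],
  [0,0,-1,0,0,0.2],
  [0,0,-1,0,0,0.26],
  [0,0,-1,0,0,0.333],
  [0,0,-1,0,0,0.333],
])

```text
time: 56.8
tool_pos: [0.5436, -0.0608, 0.2452]
tool_rot: [-3.138, -0.003, -0.003]
contact_force: [-0.1, 0.8, 0.1]
opening: 0.0786
grip_force: 0.0
```

>>> move_arm([
  [0,-0.4,0,0,0,0],
  [0,-0.9,-0.2,0,0,0],
  [0,-0.9,-0.2,0,0,0],
])

```text
time: 57.18
tool_pos: [0.544, 0.0318, 0.2672]
tool_rot: [-3.138, -0.007, 0.004]
contact_force: [1.0, -0.7, -0.6]
opening: 0.0789
grip_force: 0.0
```

>>> move_arm([
  [0,-0.4,0,0,0,0],
  [0,-0.9,0,0,0,0],
  [0,-0.9,0,0,0,0],
  [0,-0.9,0,0,0,0],
])

```text
time: 57.68
tool_pos: [0.5437, 0.1182, 0.2661]
tool_rot: [-3.139, -0.004, 0.0]
contact_force: [0.1, 0.0, -0.2]
opening: 0.0787
grip_force: 0.0
```

```bash
python3 pk.py; python3 doors.py; python3 base.py
```

```text
57.675 [0.54368937 0.1182178  0.26614936] [-3.13929236e+00 -3.94359353e-03  1.61453615e-04]
top 394 [636. -60.] [61. 62.] 0.0582 tilt 0.026
top 395 [ 641. -155.] [63. 65.] 0.0584 tilt 0.007
top 409 [544. -63.] [63. 63.] 0.0584 tilt 0.012
side 231 [ 638. -152.] [58. 67.] 0.0592 tilt 0.062
top latched 234 theta 1.606 pos [ 0.592 -0.304  0.203]
top lapped few
side latched none
side lapped 188 theta 1.648 pos [0.578 0.096 0.181]
top bosstop 146 med [ 0.4854 -0.3646  0.0621] zpct [0.058 0.062 0.067] rect mm [ 485.1 -367.5] [35.8 40.9] 89.9
side bosstop 24 med [ 0.4679 -0.3568  0.0627] zpct [0.057 0.063 0.065] rect mm [ 469.  -362.4] [11.6 29.4] 1.4
```

>>> move_arm([
  [0.44,0.235,0,0,0,-0.006],
  [0.44,0.235,0,0,0,-0.006],
  [0.44,0.235,0,0,0,-0.006],
  [0.44,0.235,0,0,0,-0.006],
], fingers=-0.6)

```text
time: 58.52
tool_pos: [0.5872, 0.0959, 0.2675]
tool_rot: [-3.138, -0.005, 0.019]
contact_force: [-0.1, -0.2, -0.5]
opening: 0.0435
grip_force: 0.0
```

```bash
python3 -c "
from h import *
print(robot.observe()['tool_pos'],robot.observe()['tool_rot'])
from arc import *
th=[[1.62,1.5,1.4,1.3,1.2,1.1,1.0],[1.0,.9,.8,.7,.6,.5],[.5,.4,.3,.2,.1,0,-.03]]
arc(.112,th,1);arc(.132,th,-1)"; python3 doors.py
```

```text
[0.58723511 0.09593944 0.26751622] [-3.1384807  -0.00544559  0.01931013]
[[0.135, -0.049], [0.251, -0.077], [0.369, -0.094], [0.489, -0.098], [0.608, -0.091], [0.726, -0.071]]
[[0.115, 0.031], [0.227, 0.073], [0.334, 0.127], [0.436, 0.19], [0.53, 0.264]]
[[0.086, 0.083], [0.164, 0.173], [0.233, 0.271], [0.291, 0.376], [0.338, 0.486], [0.351, 0.519]]
[[-0.159, -0.049], [-0.295, -0.074], [-0.433, -0.087], [-0.571, -0.085], [-0.709, -0.069], [-0.844, -0.04]]
[[-0.132, 0.043], [-0.259, 0.098], [-0.379, 0.166], [-0.493, 0.246], [-0.597, 0.336]]
[[-0.095, 0.101], [-0.18, 0.21], [-0.253, 0.328], [-0.314, 0.452], [-0.363, 0.581], [-0.375, 0.621]]
top latched 235 theta 1.604 pos [ 0.591 -0.304  0.203]
top lapped 105 theta 1.621 pos [0.555 0.093 0.181]
side latched none
side lapped 215 theta 1.639 pos [0.575 0.095 0.181]
```

>>> move_arm([
  [0,0.015,0,0,0,0],
  [0,0.015,0,0,0,0],
  [0,0.015,0,0,0,0],
  [0,0.015,0,0,0,0],
  [0,0.015,0.4,0,0,0],
  [0,0.015,0.7,0,0,0],
  [0,0.015,0.7,0,0,0],
], fingers=-0.55)

```text
time: 59.5
tool_pos: [0.5869, 0.0942, 0.1951]
tool_rot: [-3.139, -0.0, 0.019]
contact_force: [-0.7, 1.2, 0.4]
opening: 0.0206
grip_force: 0.0
```

>>> move_arm([
  [0,0,0.1,0,0,0],
  [0,0,0.2,0,0,0],
  [0,0,0.3,0,0,0],
  [0,0,0.3,0,0,0],
])

```text
time: 60.0
tool_pos: [0.5879, 0.0943, 0.1664]
tool_rot: [-3.139, -0.004, 0.019]
contact_force: [0.3, 1.0, 0.6]
opening: 0.0206
grip_force: 0.0
```

>>> move_arm([
  [0,0,0,0,0,0],
  [0,0,0,0,0,0],
  [0,0,0,0,0,0],
  [0,0,0,0,0,0],
], fingers=-1, newtons=25)

```text
time: 60.5
tool_pos: [0.5887, 0.0944, 0.1677]
tool_rot: [-3.139, -0.006, 0.019]
contact_force: [0.8, 0.7, 1.1]
opening: 0.0091
grip_force: 25.0
```

Gripped again. I'm closing the lapped door.

>>> move_arm([
  [0,0.135,-0.049,0,0,0],
  [0,0.251,-0.077,0,0,0],
  [0,0.369,-0.094,0,0,0],
  [0,0.489,-0.098,0,0,0],
  [0,0.608,-0.091,0,0,0],
  [0,0.726,-0.071,0,0,0],
  [0,0.726,-0.071,0,0,0],
])

```text
time: 61.38
tool_pos: [0.5898, 0.0207, 0.1758]
tool_rot: [-3.14, -0.007, 0.018]
contact_force: [-3.7, -2.9, 8.3]
opening: 0.0089
grip_force: 25.0
```

>>> move_arm([
  [0,0.115,0.031,0,0,0],
  [0,0.227,0.073,0,0,0],
  [0,0.334,0.127,0,0,0],
  [0,0.436,0.19,0,0,0],
  [0,0.53,0.264,0,0,0],
  [0,0.53,0.264,0,0,0],
])

```text
time: 62.12
tool_pos: [0.5906, -0.0336, 0.148]
tool_rot: [-3.142, -0.005, 0.018]
contact_force: [-2.6, -7.6, 1.9]
opening: 0.0089
grip_force: 25.0
```

>>> move_arm([
  [0,0.086,0.083,0,0,0],
  [0,0.164,0.173,0,0,0],
  [0,0.233,0.271,0,0,0],
  [0,0.291,0.376,0,0,0],
  [0,0.338,0.46,0,0,0],
  [0,0.338,0.49,0,0,0],
  [0,0.338,0.5,0,0,0],
])

```text
time: 63.0
tool_pos: [0.5911, -0.0682, 0.0983]
tool_rot: [3.14, -0.004, 0.019]
contact_force: [-5.9, -13.7, 8.1]
opening: 0.009
grip_force: 25.0
```

```bash
python3 doors.py
```

```text
top latched 235 theta 1.605 pos [ 0.59  -0.304  0.203]
top lapped 13 theta 2.515 pos [0.649 0.159 0.101]
side latched none
side lapped 61 theta 0.053 pos [ 0.546 -0.066  0.117]
```

>>> move_arm([
  [0,0,0.03,0,0,0],
  [0,0,0.05,0,0,0],
  [0,0,0.05,0,0,0],
])

```text
time: 63.48
tool_pos: [0.5913, -0.0693, 0.0951]
tool_rot: [3.138, -0.006, 0.019]
contact_force: [-10.7, -15.9, 15.5]
opening: 0.009
grip_force: 25.0
```

>>> move_arm([
  [0,0,-0.05,0,0,0],
  [0,0,-0.05,0,0,0],
  [0,0,-0.1,0,0,0],
  [0,0,-0.5,0,0,0],
  [0,0,-0.5,0,0,0],
], fingers=-0.4)

```text
time: 64.1
tool_pos: [0.5935, -0.0649, 0.1456]
tool_rot: [-3.14, -0.012, 0.02]
contact_force: [0.6, -0.1, -0.5]
opening: 0.0282
grip_force: 0.0
```

```bash
python3 doors.py
```

```text
top latched 235 theta 1.605 pos [ 0.593 -0.304  0.203]
top lapped 26 theta 0.039 pos [ 0.574 -0.07   0.114]
side latched none
side lapped 115 theta 0.026 pos [ 0.575 -0.066  0.114]
```

>>> move_arm([
  [0,0,-0.5,0,0,0],
  [0,0,-1,0,0,0],
  [0,0,-1,0,0,0],
], fingers=-0.55)

```text
time: 64.58
tool_pos: [0.5926, -0.0654, 0.2458]
tool_rot: [-3.14, -0.012, 0.019]
contact_force: [-0.3, 0.6, -0.4]
opening: 0.0206
grip_force: 0.0
```

>>> move_arm([
  [-0.02,0.2,-0.3,0,0,0],
  [-0.02,0.5,-0.3,0,0,0],
  [-0.02,0.81,-0.3,0,0,0],
  [-0.02,0.81,-0.3,0,0,0],
])

```text
time: 65.08
tool_pos: [0.5896, -0.1479, 0.2698]
tool_rot: [-3.137, -0.002, 0.016]
contact_force: [-0.8, 0.7, 0.3]
opening: 0.0205
grip_force: 0.0
```

>>> move_arm([
  [-0.02,0.4,0,0,0,0],
  [-0.02,0.81,0,0,0,0],
  [-0.02,0.81,0,0,0,0],
])

```text
time: 65.45
tool_pos: [0.5894, -0.2288, 0.2699]
tool_rot: [-3.137, -0.003, 0.016]
contact_force: [0.0, 0.9, -0.3]
opening: 0.0208
grip_force: 0.0
```

>>> move_arm([
  [-0.02,0.4,0,0,0,0],
  [-0.02,0.79,0,0,0,0],
  [-0.02,0.79,0,0,0,0],
  [-0.02,0.79,0,0,0,0],
  [-0.02,0.79,0,0,0,0],
])

```text
time: 66.08
tool_pos: [0.5898, -0.3046, 0.2717]
tool_rot: [-3.138, -0.005, 0.021]
contact_force: [-0.3, 0.4, -0.5]
opening: 0.0208
grip_force: 0.0
```

>>> move_arm([
  [0,0.02,0,0,0,0],
  [0,0.02,0.4,0,0,0],
  [0,0.02,0.6,0,0,0],
  [0,0.02,0.6,0,0,0],
])

```text
time: 66.58
tool_pos: [0.5892, -0.3074, 0.2101]
tool_rot: [-3.136, -0.003, 0.019]
contact_force: [-0.8, 0.1, 0.4]
opening: 0.0209
grip_force: 0.0
```

>>> move_arm([
  [0,0,0.1,0,0,0],
  [0,0,0.2,0,0,0],
  [0,0,0.27,0,0,0],
  [0,0,0.27,0,0,0],
])

```text
time: 67.08
tool_pos: [0.5898, -0.3084, 0.1843]
tool_rot: [-3.139, -0.005, 0.019]
contact_force: [-0.7, -1.4, -0.8]
opening: 0.0204
grip_force: 0.5
```

>>> move_arm([
  [0,0,0,0,0,0],
  [0,0,0,0,0,0],
  [0,0,0,0,0,0],
  [0,0,0,0,0,0],
], fingers=-1, newtons=25)

```text
time: 67.58
tool_pos: [0.59, -0.3076, 0.1848]
tool_rot: [-3.138, -0.005, 0.019]
contact_force: [-0.1, 3.1, 0.8]
opening: 0.009
grip_force: 25.0
```

>>> move_arm([
  [0,-0.159,-0.049,0,0,0],
  [0,-0.295,-0.074,0,0,0],
  [0,-0.433,-0.087,0,0,0],
  [0,-0.571,-0.085,0,0,0],
  [0,-0.709,-0.069,0,0,0],
  [0,-0.844,-0.04,0,0,0],
  [0,-0.844,-0.04,0,0,0],
])

```text
time: 68.45
tool_pos: [0.5889, -0.2221, 0.1899]
tool_rot: [-3.138, -0.007, 0.02]
contact_force: [2.1, 4.2, 6.1]
opening: 0.0091
grip_force: 25.0
```

>>> move_arm([
  [0,-0.132,0.043,0,0,0],
  [0,-0.259,0.098,0,0,0],
  [0,-0.379,0.166,0,0,0],
  [0,-0.493,0.246,0,0,0],
  [0,-0.597,0.336,0,0,0],
  [0,-0.597,0.336,0,0,0],
])

```text
time: 69.2
tool_pos: [0.5879, -0.1619, 0.1542]
tool_rot: [-3.136, -0.006, 0.02]
contact_force: [7.0, 4.2, -2.7]
opening: 0.009
grip_force: 25.0
```

>>> move_arm([
  [0,-0.095,0.101,0,0,0],
  [0,-0.18,0.21,0,0,0],
  [0,-0.253,0.328,0,0,0],
  [0,-0.314,0.452,0,0,0],
  [0,-0.363,0.57,0,0,0],
  [0,-0.363,0.6,0,0,0],
  [0,-0.363,0.61,0,0,0],
])

```text
time: 70.08
tool_pos: [0.5873, -0.1255, 0.0937]
tool_rot: [-3.136, -0.006, 0.019]
contact_force: [6.3, 6.7, 4.9]
opening: 0.0093
grip_force: 25.0
```

>>> move_arm([
  [0,0,0.03,0,0,0],
  [0,0,0.05,0,0,0],
  [0,0,0.05,0,0,0],
])

```text
time: 70.45
tool_pos: [0.5875, -0.1255, 0.0929]
tool_rot: [-3.137, -0.008, 0.019]
contact_force: [-3.6, 10.0, 29.7]
opening: 0.0092
grip_force: 25.0
```

>>> move_arm([
  [0,0,-0.05,0,0,0],
  [0,0,-0.05,0,0,0],
  [0,0,-0.1,0,0,0],
  [0,0,-0.6,0,0,0],
  [0,0,-1,0,0,0],
  [0,0,-1,0,0,0],
], fingers=-0.45)

```text
time: 71.2
tool_pos: [0.5879, -0.1285, 0.1928]
tool_rot: [-3.141, -0.011, 0.019]
contact_force: [-0.7, -0.9, -0.8]
opening: 0.025
grip_force: 0.0
```

```bash
python3 doors.py
python3 - <<'E'
from m import *
for n,b in(("top",(470,310,550,390)),("side",(440,230,530,300))):
    c=cam(n);P=pts(c);h=cv2.cvtColor(c["image"],cv2.COLOR_RGB2HSV);H,S,Z=h[...,0],h[...,1],P[...,2]
    comp(c,(S>140)&(H>17)&(H<32)&(Z>.09)&(Z<.125)&(h[...,2]>90),b,n+" latch",8)
print(robot.observe()["tool_pos"])
E
python3 base.py
```

```text
top latched 26 theta 0.036 pos [ 0.569 -0.125  0.116]
top lapped 7 theta 2.531 pos [0.654 0.164 0.101]
side latched 64 theta 0.008 pos [ 0.584 -0.121  0.113]
side lapped 117 theta 0.028 pos [ 0.58  -0.066  0.114]
side latch 16 med [ 0.4833 -0.1946  0.11  ] zpct [0.107 0.11  0.112] rect mm [ 484.5 -192.2] [24.3  7.1] 86.0
[ 0.58557639 -0.12758575  0.18794965]
top bosstop 143 med [ 0.4848 -0.3652  0.0623] zpct [0.058 0.062 0.067] rect mm [ 485.7 -367.7] [34.8 42.2] 85.7
side bosstop 46 med [ 0.4758 -0.3534  0.062 ] zpct [0.058 0.062 0.066] rect mm [ 482.5 -360.9] [39.4 26.8] 6.9
```

>>> move_arm([
  [-0.3,0.2,0,0,0,-0.05],
  [-0.6,0.4,0,0,0,-0.1],
  [-0.9,0.5,0,0,0,-0.15],
  [-1,0.54,0,0,0,-0.2],
  [-1,0.54,0,0,0,-0.25],
  [-1,0.54,0,0,0,-0.3],
  [-1,0.54,0,0,0,-0.35],
  [-1,0.54,0,0,0,-0.4],
  [-1,0.54,0,0,0,-0.45],
  [-1,0.54,0,0,0,-0.482],
  [-1,0.54,0,0,0,-0.482],
  [-1,0.54,0,0,0,-0.482],
], fingers=-0.13)

```text
time: 73.05
tool_pos: [0.4874, -0.1836, 0.1887]
tool_rot: [3.137, -0.004, 1.531]
contact_force: [0.6, -0.3, 0.5]
opening: 0.0395
grip_force: 0.0
```

```bash
python3 -c "
from h import *
print(robot.observe()['tool_pos'],robot.observe()['tool_rot'])"
```

```text
[ 0.48742165 -0.18361625  0.18867665] [ 3.13679618 -0.00356035  1.53119168]
```

>>> move_arm([
  [0,0,0.4,0,0,0],
  [0,0,0.8,0,0,0],
  [0,0,1,0,0,0],
  [0,0,1,0,0,0],
])

```text
time: 73.55
tool_pos: [0.4871, -0.1828, 0.0876]
tool_rot: [3.14, -0.005, 1.532]
contact_force: [0.7, 0.4, -0.4]
opening: 0.0399
grip_force: 0.0
```

>>> move_arm([
  [0,0,0,0,0,0],
  [0,0,0,0,0,0],
  [0,0,0,0,0,0],
  [0,0,0,0,0,0],
  [0,0,0,0,0,0],
], fingers=-1, newtons=15)

```text
time: 74.18
tool_pos: [0.4878, -0.1835, 0.0896]
tool_rot: [3.137, -0.003, 1.533]
contact_force: [-3.6, -0.6, 5.7]
opening: 0.0121
grip_force: 15.0
```

>>> move_arm([
  [0,0,0,0,0,0.057],
  [0,0,0,0,0,0.114],
  [0,0,0,0,0,0.171],
  [0,0,0,0,0,0.228],
  [0,0,0,0,0,0.285],
  [0,0,0,0,0,0.342],
  [0,0,0,0,0,0.4],
  [0,0,0,0,0,0.455],
  [0,0,0,0,0,0.47],
  [0,0,0,0,0,0.47],
])

```text
time: 75.42
tool_pos: [0.4882, -0.1839, 0.0896]
tool_rot: [-3.14, -0.006, 0.057]
contact_force: [-2.3, -2.2, 5.0]
opening: 0.0119
grip_force: 15.0
```

>>> move_arm([
  [0,0,0,0,0,0],
  [0,0,0,0,0,0],
  [0,0,0,0,0,0],
  [0,0,-0.2,0,0,0],
  [0,0,-0.6,0,0,0],
  [0,0,-1,0,0,0.018],
  [0,0,-1,0,0,0.018],
], fingers=0.1)

```text
time: 76.3
tool_pos: [0.4892, -0.1844, 0.1919]
tool_rot: [3.142, -0.011, 0.0]
contact_force: [-0.9, -0.1, -0.4]
opening: 0.0504
grip_force: 0.0
```

>>> move_arm([
  [0,0.45,0,0,0,0],
  [0,0.92,0,0,0,0],
  [0,0.92,0,0,0,0],
], fingers=0.35)

```text
time: 76.68
tool_pos: [0.4869, -0.2781, 0.187]
tool_rot: [-3.138, -0.004, -0.003]
contact_force: [0.4, 0.1, 0.5]
opening: 0.0618
grip_force: 0.0
```

>>> move_arm([
  [0,0.45,0,0,0,0],
  [-0.02,0.92,0,0,0,0],
  [-0.02,0.92,0.3,0,0,0],
  [-0.02,0.92,0.5,0,0,0],
  [-0.02,0.92,0.5,0,0,0],
])

```text
time: 77.3
tool_pos: [0.4849, -0.3657, 0.1358]
tool_rot: [-3.134, -0.002, 0.001]
contact_force: [1.1, -0.5, 0.4]
opening: 0.0619
grip_force: 0.0
```

```bash
python3 -c "
from h import *
print(robot.observe()['tool_pos'],robot.observe()['tool_rot'])"; python3 doors.py; python3 base.py
python3 - <<'E'
from m import *
for n,b in(("top",(470,310,550,390)),("side",(440,230,530,300))):
    c=cam(n);P=pts(c);h=cv2.cvtColor(c["image"],cv2.COLOR_RGB2HSV);H,S,Z=h[...,0],h[...,1],P[...,2]
    comp(c,(S>140)&(H>17)&(H<32)&(Z>.09)&(Z<.125)&(h[...,2]>90),b,n+" latch",8)
save(cam("side"),"s5.png",(180,80,400,260),3)
E
```

```text
[ 0.48487563 -0.36568659  0.13578988] [-3.13435342e+00 -1.55628978e-03  8.10884996e-04]
top latched 165 theta 0.03 pos [ 0.589 -0.125  0.115]
top lapped 140 theta 0.034 pos [ 0.593 -0.07   0.116]
side latched 80 theta 0.007 pos [ 0.586 -0.122  0.113]
side lapped 145 theta 0.032 pos [ 0.584 -0.066  0.115]
side bosstop 66 med [ 0.4777 -0.3591  0.0626] zpct [0.057 0.063 0.065] rect mm [ 480.7 -365.4] [32.  37.5] 88.5
top latch 30 med [ 0.5439 -0.1257  0.114 ] zpct [0.097 0.114 0.119] rect mm [ 545.8 -124.9] [17.6  8.3] 3.0
top latch 87 med [ 0.4831 -0.1823  0.1081] zpct [0.097 0.108 0.113] rect mm [ 485.9 -182.9] [47.5 11.8] 6.8
side latch 38 med [ 0.4833 -0.1815  0.1096] zpct [0.107 0.11  0.111] rect mm [ 484.2 -183.2] [45.7 10.2] 3.5
```

View pics/s5.png

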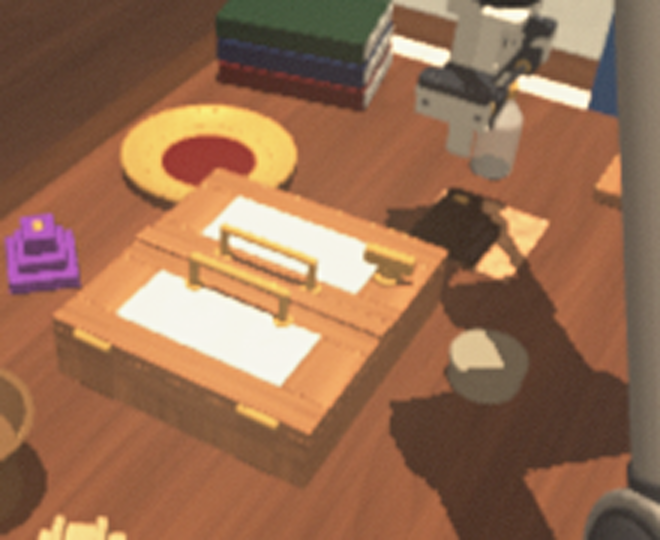

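Both doors are shut and the latch lies along x. The base at (460,225) was knocked to the near-left of the mat, so I'll recentre it.

>>> move_arm([
  [0,0.015,0.4,0,0,0],
  [0,0.015,0.8,0,0,0],
  [0,0.015,0.92,0,0,0],
  [0,0.015,0.92,0,0,0],
])

```text
time: 78.2
tool_pos: [0.4864, -0.3688, 0.0465]
tool_rot: [-3.138, -0.005, 0.0]
contact_force: [1.2, 0.6, 0.5]
opening: 0.062
grip_force: 0.0
```

>>> move_arm([
  [0,0,0,0,0,0],
  [0,0,0,0,0,0],
  [0,0,0,0,0,0],
  [0,0,0,0,0,0],
  [0,0,0,0,0,0],
], fingers=-1, newtons=30)

```text
time: 78.82
tool_pos: [0.4867, -0.3693, 0.0473]
tool_rot: [-3.14, -0.007, 0.0]
contact_force: [-1.0, -1.1, 5.6]
opening: 0.0356
grip_force: 29.9
```

>>> move_arm([
  [0,0,-0.1,0,0,0],
  [0,0,-0.2,0,0,0],
  [-0.08,0.18,-0.2,0,0,0],
  [-0.15,0.35,-0.2,0,0,0],
  [-0.15,0.35,-0.2,0,0,0],
  [-0.15,0.35,-0.2,0,0,0],
])

```text
time: 79.58
tool_pos: [0.4708, -0.4037, 0.0657]
tool_rot: [-3.137, -0.005, -0.001]
contact_force: [-0.9, 0.1, -4.5]
opening: 0.036
grip_force: 29.9
```

>>> move_arm([
  [0,0,0.1,0,0,0],
  [0,0,0.17,0,0,0],
  [0,0,0.195,0,0,0],
  [0,0,0.2,0,0,0],
])

```text
time: 80.08
tool_pos: [0.4711, -0.4029, 0.0473]
tool_rot: [-3.138, -0.005, 0.001]
contact_force: [-4.4, 4.7, 10.0]
opening: 0.0356
grip_force: 30.0
```

>>> move_arm([
  [0,0,0,0,0,0],
  [0,0,0,0,0,0],
  [0,0,0,0,0,0],
  [0,0,-0.05,0,0,0],
], fingers=0.3)

```text
time: 80.58
tool_pos: [0.4711, -0.4036, 0.0509]
tool_rot: [-3.138, -0.005, 0.0]
contact_force: [1.0, 0.7, 0.1]
opening: 0.0596
grip_force: 0.0
```

>>> move_arm([
  [0,0,-0.4,0,0,0],
  [0,0,-1,0,0,0],
  [0,0,-1,0,0,0],
])

```text
time: 80.95
tool_pos: [0.4729, -0.4063, 0.1571]
tool_rot: [3.136, -0.013, 0.0]
contact_force: [0.5, 0.8, 0.1]
opening: 0.0596
grip_force: 0.0
```

>>> move_arm([
  [-0.4,0,-0.2,0,0,0],
  [-1,0,-0.5,0,0,0],
  [-1,0,-0.5,0,0,0],
  [-1,0,-0.5,0,0,0],
])

```text
time: 81.45
tool_pos: [0.3705, -0.4043, 0.2004]
tool_rot: [-3.138, -0.006, -0.001]
contact_force: [-1.0, 0.4, 0.1]
opening: 0.0597
grip_force: 0.0
```

```bash
python3 base.py; python3 doors.py; python3 -c "
from h import *
save(cam('top'),'end.png',None,1.56)"
```

```text
top bosstop 156 med [ 0.4699 -0.4002  0.0619] zpct [0.057 0.062 0.066] rect mm [ 469.6 -401.6] [36.9 41.5] 86.9
side bosstop 41 med [ 0.4587 -0.3886  0.0631] zpct [0.057 0.063 0.066] rect mm [ 465.9 -394.6] [39.  25.2] 5.0
top latched 165 theta 0.028 pos [ 0.589 -0.125  0.115]
top lapped 137 theta 0.033 pos [ 0.592 -0.07   0.116]
side latched 82 theta 0.006 pos [ 0.586 -0.122  0.113]
side lapped 139 theta 0.032 pos [ 0.583 -0.066  0.115]
```

View pics/end.png

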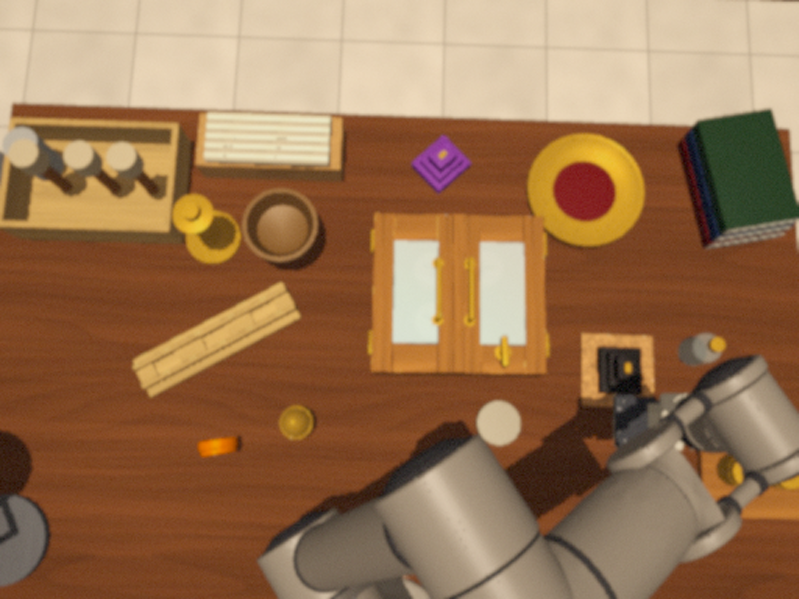

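The final view shows the cabinet shut, the latch along x at (504,350), the base centred on the mat at (620,370), the rack empty and the bystanders in place.

```bash
python3 -c "
from cell import robot
print(robot.hand_in())"
```

```text
the job is handed in; nothing more can be done
None
```

The job is handed in (no verdict came back): by the last camera readings both rack pyxes lie lid up in pockets 1 and 3, both doors are shut, the latch is turned fast, and the base stands centred on the mat, where I put it back after it was knocked aside mid-run.

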